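# Rack the painted wax tablets and pack the paint pots

### The arm

A 6-joint arm with a two-finger parallel gripper is mounted at the origin on the work surface. World frame = base frame: x ahead of the robot, y to its left, z up, the work surface at z = 0. Lengths are in m, angles in rad, forces in N, time in s.
With the tool pointing down it reaches from about 0.325 to 0.775 m from the base axis. Payload 5.5 kg.
Tool frame: the origin (TCP) lies midway between the tips of the shut fingers; the grasp point (between the pads) lies 19 mm behind it (bot.grip_depth is the z of the grasp point in the tool frame, in m); z points along the fingers, y is the line along which they close (so a half turn about z gives the same grasp; the last joint's range is limited). The gripper opens to 85 mm and grips with 20 to 120 N. Pads are 22 mm wide; open, the fingers measure 114 mm over their backs; the gripper's body (76 mm by 85 mm) begins 54 mm behind the grasp point. The pads swing forward as they close: fully open they stand 13 mm farther back than shut.
Start: joints at [-1.204, 0.091, 1.231, -0, 1.82, -0.057], TCP at [0.247, -0.547, 0.231] pointing down, gripper open.
Joint ranges: [-2.87, 2.87], [-0.86, 2.18], [0.17, 2.46], [-1.51, 4.65], [0.06, 2.69], [-2.65, 2.65]. Speed limits (rad/s): [2.57, 2.57, 3.01, 3.14, 3.14, 3.14].

### API

Orientations are given as a unit quaternion [w, x, y, z].
In Python, from plant import bot gives the robot as it stands. The module is installed in compiled form; this text tells all that it offers.
- The arm moves only by the tool servo_tool, never from a script. Its argument "moves" is one flat list of numbers, 7 for each row, row after row: the finger opening in cm, from 0 to 8.54, then the shift along the tool's x, y, z in cm, then the turn, a rotation vector about the tool's x, y, z in degrees. In form: [grip, dx, dy, dz, rx, ry, rz, grip, dx, dy, dz, rx, ry, rz, ...]. A call has 1 to 8 rows; each row shifts and turns the commanded pose from where the row before left it, along the tool's axes as they then stand; what a row does not reach is not made up. A row lasts 1/8 s, in which the tool goes at most 62.5 mm and 10.7 degrees, less where a joint would pass 70% of its speed; a pose out of reach is approached as far as the arm can. A call is refused whole if a number of a shift passes 6.25 or a number of a turn 10.7, either way. A call with a gripper value outside its range is refused whole. The fingers move at their own pace and stop on an object; "squeeze" is the grip in N (left out, the last holds). Time passes only in rows, so rows that do not move let the fingers close. It gives the time, the measured TCP pose, the force, the opening and the grip force at its end, in the units of the state.
- bot.get_obs(): the state, without advancing time (a new reading comes with each control period).
- bot.grab_frame(name): name is "side" or "top" or "wrist"; returns the picture (384x512x3 uint8, blue, green, red); there is no depth.
- bot.get_calibration(name): a dict with "K" (3x3 intrinsics, pixels), "R" (3x3) and "t" (3): a world point X has camera coordinates R X + t. Camera axes: x right, y down, z forward; pixel columns grow to the right and rows downward; lengths in m; the calibration is good to about 2 mm. A picture is of the moment at which its call begins: read the wrist's pose just before it. get_calibration takes no time and is no camera call; for the wrist camera it gives the pose at the moment of the call.
- bot.sign_off(): hands the job in; it is judged then, once.
Trained networks look in the newest picture that a camera, given by its name, has taken for a name from the list of things; names that differ only in an ending like _2 or _b are one class to them, and where a whole thing is asked for, a point or a joint stands for the part that bears it (a point fixed in the world has none). Each returns a list of dicts, best first, with "score" (0 to 1); they miss things now and then, are a little off and sometimes report something else, mostly with a low value. They report only what shows in the picture. A call takes as long as a camera call.
- bot.boxes_of(camera, name): "xyz" ([x, y, z] in m, in world coordinates, good to about 4 mm: the middle of the surface that is visible of it).
- bot.regions_of(camera, name): "pixels" (384x512 bool, what is visible of it).
The state is a dict: "time": time; "q": joint angles; "joint_vel": joint speeds; "joint_efforts": joint torques, N m; "ee_pos": TCP position; "tool_rot": TCP orientation; "ft_force": force on the tool from outside, world axes, zero at the start; "ft_torque": the same for the moment, N m; "grip_width": finger opening in m; "grasp_force": force on a finger pad.
Only numpy, scipy, OpenCV 4.12 (cv2) and the standard library are available. Lean on these libraries where they do the work, as an engineer would, in place of code of your own. Each camera call takes 0.05 s, during which the arm holds its last target. There are 200 camera calls.

### The job

Clear the candle-painting table: stand every painted wax tablet from the easel on edge in the slotted drying rack, eyelet up and near the middle of its slot, all with their painted faces towards the rack's far end (away from the robot) and with at least one empty slot between neighbours so that air gets round. Pack every paint pot standing upright on the floor of the narrow brown carton. Leave the brush jar, the candle and the clear tray where they are.

Things in the scene. Friction and masses are not known exactly. Their poses are not given: they have to be found in the camera images.
- tablet0: Ivory wax tablet painted with two red cherries on green stalks: rigid slab 66 mm wide (y), 105 mm tall (z), 12 mm thick (x), 80 g. Origin at the middle of its lower 66 x 12 mm edge; z points to the edge with the brass eyelet, x out of the painted face. Starts leaning on the easel. Pinch its faces in the top 30 mm, plain but for the eyelet. May be absent.
- tablet1: Ivory wax tablet painted with two pink flowers: rigid slab 66 mm wide (y), 105 mm tall (z), 12 mm thick (x), 80 g. Origin at the middle of its lower 66 x 12 mm edge; z points to the edge with the brass eyelet, x out of the painted face. Starts leaning on the easel. Pinch its faces in the top 30 mm, plain but for the eyelet. May be absent.
- tablet2: Ivory wax tablet painted with one blue flower on a green stem: rigid slab 66 mm wide (y), 105 mm tall (z), 12 mm thick (x), 80 g. Origin at the middle of its lower 66 x 12 mm edge; z points to the edge with the brass eyelet, x out of the painted face. Starts leaning on the easel. Pinch its faces in the top 30 mm, plain but for the eyelet. May be absent.
- tablet3: Ivory wax tablet painted with two violet flowers: rigid slab 66 mm wide (y), 105 mm tall (z), 12 mm thick (x), 80 g. Origin at the middle of its lower 66 x 12 mm edge; z points to the edge with the brass eyelet, x out of the painted face. Starts leaning on the easel. Pinch its faces in the top 30 mm, plain but for the eyelet. May be absent.
- pot_red: Round paint pot, red, white lid: 50 mm diameter, 62 mm tall, straight-sided, rigid, about 140 g, heavy at the bottom. Origin at the centre of its underside, z up. Starts standing on the table. May be absent.
- pot_green: Round paint pot, green, white lid: 50 mm diameter, 62 mm tall, straight-sided, rigid, about 140 g, heavy at the bottom. Origin at the centre of its underside, z up. Starts standing on the table. May be absent.
- pot_blue: Round paint pot, blue, white lid: 46 mm diameter, 68 mm tall, straight-sided, rigid, about 140 g, heavy at the bottom. Origin at the centre of its underside, z up. Starts standing on the table. May be absent.
- pot_square: Square paint pot, yellow, black lid: 46 x 46 mm (sides along its x and y), 60 mm tall, straight-sided, rigid, about 140 g, heavy at the bottom. Origin at the centre of its underside, z up. Starts standing on the table. May be absent.
- easel: Wooden easel, 325 mm long (y), fixed. Origin on the table under the middle of its ledge; x points out of its front, away from the robot, where the painted faces look. It leans 25 deg from vertical, top towards the robot. Tablets stand on its ledge (30 mm up) about 78 mm apart; backrest covers the lower 60 mm of their backs; a lip 8 mm high is 4 mm in front of them.
- rack: Wooden drying rack, fixed: board 236 x 100 mm with 8 round-topped dividers (13 mm thick, 90 mm long) making 7 slots 17 mm wide that run along its y; slot centres at x = -90, -60, -30, 0, 30, 60, 90 mm, y = 0. Origin at the centre of the underside, z up; slot floor at z = 10 mm, divider tops at 50 mm. Its x points roughly away from the robot.
- rack_far (a point): Point at the middle of the rack's far end (the end away from the robot), 120 mm along the rack's x from its centre, at slot-floor height, z = 10 mm.
- carton: Narrow open brown card carton, fixed, for one row of pots: inside 56 mm wide (its x) and 210 mm long (its y), walls 3 mm thick, inner floor 3 mm and wall tops 31 mm above the table. Origin at the centre of its underside.
- brush_jar: Glass jar of brushes, 72 mm diameter, about 200 mm tall over the brushes; origin under its centre. Bystander.
- candle: Painted candle, 46 mm diameter, on a blue dish of 84 mm diameter, 135 mm tall in all; origin under its centre. Bystander.
- wash_tray: Clear plastic tray 120 x 170 x 45 mm; origin under its centre. Bystander.

How it is judged:
At the end, for the whole second after the job is handed in: Each tablet stands on the floor of a rack slot (8 mm), within 25 mm of its middle and 0.2 rad of vertical, eyelet up, painted face to the far end, 45 mm or more from any other; each pot stands upright (0.15 rad) on the carton floor; all at rest (x of tablet0 in the frame of rack between -0.108 and 0.108 m and y of tablet0 in the frame of rack between -0.025 and 0.025 m and z of tablet0 in the frame of rack between 0.004 and 0.018 m and angle between each of tablet0, tablet1, tablet2, tablet3's own z axis and vertical below 0.2 rad and angle between the x axis of each of tablet0, tablet1, tablet2, tablet3 and the x axis of rack, either way round below 0.25 rad and x of rack_far in the frame of tablet0 above 0 m and linear speed of each of tablet0, tablet1, tablet2, tablet3, pot_red, pot_green, pot_blue, pot_square below 0.02 m/s and x of tablet1 in the frame of rack between -0.108 and 0.108 m and y of tablet1 in the frame of rack between -0.025 and 0.025 m and z of tablet1 in the frame of rack between 0.004 and 0.018 m and x of rack_far in the frame of tablet1 above 0 m and x of tablet2 in the frame of rack between -0.108 and 0.108 m and y of tablet2 in the frame of rack between -0.025 and 0.025 m and z of tablet2 in the frame of rack between 0.004 and 0.018 m and x of rack_far in the frame of tablet2 above 0 m and x of tablet3 in the frame of rack between -0.108 and 0.108 m and y of tablet3 in the frame of rack between -0.025 and 0.025 m and z of tablet3 in the frame of rack between 0.004 and 0.018 m and x of rack_far in the frame of tablet3 above 0 m and horizontal distance between each of tablet1, tablet2, tablet3 and tablet0 above 0.045 m and horizontal distance between each of tablet2, tablet3 and tablet1 above 0.045 m and horizontal distance between tablet3 and tablet2 above 0.045 m and x of pot_red in the frame of carton between -0.02 and 0.02 m and y of pot_red in the frame of carton between -0.09 and 0.09 m and z of pot_red in the frame of carton between -0.001 and 0.009 m and angle between each of pot_red, pot_green, pot_blue, pot_square's own z axis and vertical below 0.15 rad and x of pot_green in the frame of carton between -0.02 and 0.02 m and y of pot_green in the frame of carton between -0.09 and 0.09 m and z of pot_green in the frame of carton between -0.001 and 0.009 m and x of pot_blue in the frame of carton between -0.02 and 0.02 m and y of pot_blue in the frame of carton between -0.09 and 0.09 m and z of pot_blue in the frame of carton between -0.001 and 0.009 m and x of pot_square in the frame of carton between -0.02 and 0.02 m and y of pot_square in the frame of carton between -0.09 and 0.09 m and z of pot_square in the frame of carton between -0.001 and 0.009 m); the robot touches nothing.
It fails at once if the brush jar is pushed more than 30 mm or tipped (distance of brush_jar from where it was at the start of the episode above 0.03 m or angle between brush_jar's own z axis and vertical above 0.35 rad).
It fails at once if the candle is pushed more than 30 mm or tipped (distance of candle from where it was at the start of the episode above 0.03 m or angle between candle's own z axis and vertical above 0.35 rad).
It fails at once if the wash tray is pushed more than 30 mm or tipped (distance of wash_tray from where it was at the start of the episode above 0.03 m or angle between wash_tray's own z axis and vertical above 0.35 rad).
Of tablet0, tablet1, tablet2, tablet3 only 3 to 4 are there at a start; the rules pass over those that are not, and their reading is None.
Of pot_red, pot_green, pot_blue, pot_square only 3 to 4 are there at a start; the rules pass over those that are not, and their reading is None.
At some moment in a run one of pot_red, pot_green, pot_blue, pot_square may be knocked a few centimetres aside while the robot is not near it.
It also fails if it takes over 210 s, if anything falls off the work surface, if the arm or the gripper's body presses on something with over 40 N, if the wrist force passes 120 N, or if a joint passes its speed limit or range.

## Working session

There is one attempt and no reset: what is moved stays moved. The work goes in short steps, Python scripts to look and compute and a tool call to move; the robot and the scene stay as the last step left them, time stands still between calls to the robot, and variables do not carry over. Pictures are saved under pics/ and viewed, at most 14 in all, crops included, and the job is handed in when it is done.

Besides the shell and the picture viewer there is one more tool, called after ">>>" by a JSON object that holds its "name" and its "arguments". servo_tool: Moves the arm, as the interface text tells. Its arguments: {"type":"object","properties":{"moves":{"type":"array","items":{"type":"number"}},"squeeze":{"type":"number"}},"required":["moves"]}

```bash
mkdir -p pics; ls; python3 - <<'E'
from plant import bot
import cv2,numpy as np
o=bot.get_obs();print(o)
ims=[]
for c in("top","side"):
    im=bot.grab_frame(c);cv2.imwrite(f"pics/{c}0.png",im)
    k=bot.get_calibration(c);print(c,np.round(k["K"],1).tolist(),np.round(k["R"],3).tolist(),np.round(k["t"],3).tolist())
    for n in "tablet0 tablet1 tablet2 tablet3 pot_red pot_green pot_blue pot_square easel rack carton brush_jar candle wash_tray".split():
        r=bot.boxes_of(c,n);print(n,[(round(d["score"],2),np.round(d["xyz"],3).tolist()) for d in r[:3]])
print(bot.get_obs()["time"])
E
```

```text
pics
{'time': 0.0, 'q': array([-1.20366408e+00,  9.18709555e-02,  1.23189149e+00,  1.01191408e-05,
        1.81977942e+00, -5.67026742e-02]), 'joint_vel': array([ 0.0008948 ,  0.00026791,  0.00089383, -0.00133674, -0.00054105,
       -0.00046078]), 'joint_efforts': array([ 1.81905427e-03, -4.58727908e+01, -4.18020880e+01,  3.11773442e-05,
        1.16200576e-02, -3.45685908e-05]), 'ee_pos': array([ 0.24665602, -0.54665266,  0.23014045]), 'tool_rot': array([-9.63646395e-04,  9.77628678e-01,  2.10335964e-01, -1.45820558e-04]), 'ft_force': array([-0.06155528,  0.50108132, -0.23301152]), 'ft_torque': array([ 0.04150435, -0.00081087,  0.07899602]), 'grasp_force': 0.0, 'grip_width': 0.08541989515104108}
top [[473.2, 0.0, 254.4], [0.0, 473.2, 196.3], [0.0, 0.0, 1.0]] [[0.019, -1.0, -0.005], [-0.995, -0.018, -0.1], [0.1, 0.006, -0.995]] [-0.038, 0.5, 1.56]
tablet0 [(0.72, [0.534, 0.258, 0.102]), (0.65, [0.507, 0.332, 0.104]), (0.57, [0.576, 0.113, 0.103])]
tablet1 [(0.72, [0.534, 0.258, 0.102]), (0.65, [0.507, 0.332, 0.104]), (0.57, [0.576, 0.113, 0.103])]
tablet2 [(0.72, [0.534, 0.258, 0.10
[... 649 characters left out ...]
andle [(0.96, [0.721, -0.262, 0.024])]
wash_tray [(0.66, [0.254, 0.404, 0.004])]
side [[450.4, 0.0, 255.9], [0.0, 450.4, 189.4], [0.0, 0.0, 1.0]] [[0.863, -0.505, 0.005], [-0.315, -0.544, -0.778], [0.395, 0.669, -0.629]] [-0.442, 0.187, 1.328]
tablet0 []
tablet1 []
tablet2 []
tablet3 []
pot_red []
pot_green [(0.37, [0.754, 0.108, 0.188])]
pot_blue [(0.63, [0.639, -0.158, 0.054])]
pot_square [(0.36, [0.567, 0.096, 0.117])]
easel [(0.23, [0.429, -0.162, 0.049])]
rack [(0.57, [0.508, -0.378, 0.037])]
carton [(0.85, [0.453, 0.059, 0.007])]
brush_jar [(0.69, [0.758, 0.114, 0.187]), (0.45, [0.508, -0.377, 0.038])]
candle [(0.6, [0.711, -0.284, 0.049])]
wash_tray [(0.49, [0.293, 0.311, 0.017])]
1.5
```

View pics/top0.png

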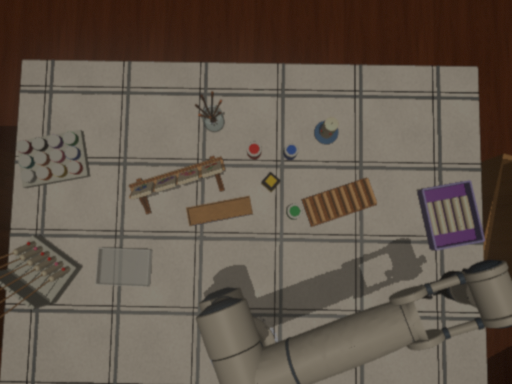

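View pics/side0.png

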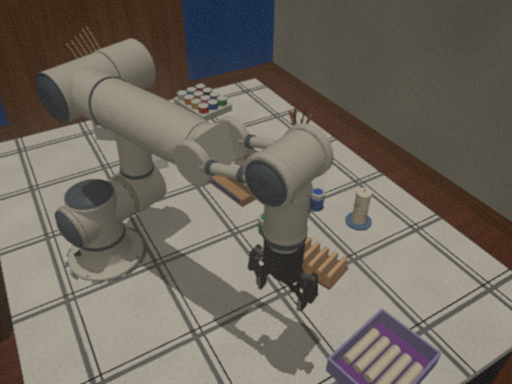

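The top view shows four tablets on the easel (around 180,178) and the carton at (220,211). The pots are red (254,150), blue (291,152), yellow (271,182) and green (294,211). The rack is at (340,201), with its long axis roughly along -y. The side view is mostly hidden by the arm. Next I'll write the helpers and bring in the wrist camera.

```bash
cat > h.py <<'E'
import numpy as np, cv2
from scipy.spatial.transform import Rotation as Ro
from scipy.optimize import minimize
from plant import bot
def RQ(o): q=o["tool_rot"]; return Ro.from_quat([q[1],q[2],q[3],q[0]])
def pose():
    o=bot.get_obs(); return np.array(o["ee_pos"]),RQ(o)
def tool(zdir,ydir):
    z=np.array(zdir,float);z/=np.linalg.norm(z);y=np.array(ydir,float);y-=z*(y@z);y/=np.linalg.norm(y)
    return Ro.from_matrix(np.c_[np.cross(y,z),y,z])
def down(yaw): return tool([0,0,-1],[np.cos(yaw),np.sin(yaw),0])
def plan(wps,start=None,vmax=4.5,wmax=8.5):
    """wps: (grip_cm,pos,Rot[,vmax]) or (grip_cm,n) for n still rows; prints rows"""
    p,R=start or pose(); rows=[]
    for w in wps:
        if len(w)==2: rows+= [[w[0]]+[0]*6]*w[1]; continue
        g,P,Q=w[:3]; v=w[3] if len(w)>3 else vmax; P=np.array(P,float)
        d=np.linalg.norm(P-p)*100; a=np.degrees((R.inv()*Q).magnitude())
        n=max(1,int(np.ceil(d/v-.02)),int(np.ceil(a/wmax-.02)))
        rv=(R.inv()*Q).as_rotvec(); p0,R0=p,R
        for i in range(1,n+1):
            s=i/n; tp=p0+(P-p0)*s; tR=R0*Ro.from_rotvec(rv*s)
            dp=np.round(R.inv().apply(tp-p)*100,1); dr=np.round(np.degrees((R.inv()*tR).as_rotvec()),1)
            rows.append([g]+list(dp+0.)+list(dr+0.))
            p=p+R.apply(dp/100); R=R*Ro.from_rotvec(np.radians(dr))
    for i in range(0,len(rows),8):
        print("[" + ", ".join(f"{x:g}" for r in rows[i:i+8] for x in r)+"]")
    return p,R
def proj(c,X): 
    Y=np.atleast_2d(X)@np.array(c["R"]).T+c["t"]; u=Y@np.array(c["K"]).T; return u[:,:2]/u[:,2:]
def ray(c,uv,z):
    d=np.linalg.inv(c["K"])@[uv[0],uv[1],1.]; Rm=np.array(c["R"]); o=-Rm.T@c["t"]; d=Rm.T@d
    return o+d*(z-o[2])/d[2]
def box(lx,ly,z0,z1): return np.array([[a*lx/2,b*ly/2,z] for a in(-1,1) for b in(-1,1) for z in(z0,z1)])
def cyl(d,h,n=24):
    t=np.linspace(0,2*np.pi,n,False); return np.array([[d/2*np.cos(a),d/2*np.sin(a),z] for a in t for z in(0,h)])
M=dict(pot_red=cyl(.05,.062),pot_green=cyl(.05,.062),pot_blue=cyl(.046,.068),pot_square=box(.046,.046,0,.06),
  carton=box(.062,.216,0,.031),rack=np.r_[box(.236,.1,0,.01),box(.223,.09,0,.045),box(.218,.06,.045,.05)],
  tablet=box(.012,.066,0,.105))
def hullmask(c,X):
    m=np.zeros((384*4,512*4),np.uint8); h=cv2.convexHull((proj(c,X)*4+1.5).astype(np.float32))
    cv2.fillConvexPoly(m,np.round(h).astype(np.int32),255); return cv2.resize(m,(512,384),interpolation=cv2.INTER_AREA)/255.
def fit(views,name,x0,free_yaw=True,free_z=False):
    """views: list of (calib,mask) ; returns x,y,yaw,z,IoU"""
    def f(v):
        x,y=v[:2]; yaw=v[2] if free_yaw else x0[2]; z=v[-1] if free_z else 0
        X=Ro.from_euler("z",yaw).apply(M[name])+[x,y,z]; s=0
        for c,m in views:
            h=hullmask(c,X); s+=np.minimum(h,m).sum()/max(1,np.maximum(h,m).sum())
        return -s/len(views)
    v=[x0[0],x0[1]]+([x0[2]] if free_yaw else [])+([0.] if free_z else [])
    st=[.012,.012]+([.15] if free_yaw else [])+([.01] if free_z else [])
    sim=np.array([v]+[np.array(v)+np.eye(len(v))[i]*st[i] for i in range(len(v))])
    r=minimize(f,v,method="Nelder-Mead",options=dict(initial_simplex=sim,xatol=2e-4,fatol=1e-5,maxiter=300))
    return np.round(r.x,4).tolist(),round(-r.fun,3)
def mask(cam,name,near=None,c=None):
    r=bot.regions_of(cam,name)
    if not r: return None
    if near is not None:
        u=proj(c,near)[0]
        r=[d for d in r if np.linalg.norm(np.argwhere(d["pixels"]).mean(0)[::-1]-u)<60] or r
    return r[0]["pixels"].astype(float)
E
python3 - <<'E'
from h import *
c=bot.get_calibration("wrist");p,R=pose();Rc=np.array(c["R"])
print("cam in tool",R.inv().apply(-Rc.T@c["t"]-p).round(4),(R.inv().as_matrix()@Rc.T).round(3).tolist(),np.round(c["K"],1).tolist())
ct=bot.get_calibration("top"); bot.grab_frame("top")
for n,x0 in dict(rack=(.49,-.307,-1.24),carton=(.453,.088,.2),pot_red=(.656,-.026,0),pot_green=(.447,-.156,0),pot_blue=(.649,-.151,0),pot_square=(.543,-.08,.7)).items():
    m=mask("top",n,[*x0[:2],.03],ct)
    print(n,None if m is None else fit([(ct,m)],n,x0,n in("rack","carton","pot_square")))
plan([(8.5,[.50,-.22,.36],down(-1.24))])
E
```

```text
cam in tool [ 0.0703 -0.0012 -0.1426] [[0.001, -0.962, -0.274], [1.0, 0.001, -0.0], [0.0, -0.274, 0.962]] [[342.9, 0.0, 259.3], [0.0, 342.9, 192.5], [0.0, 0.0, 1.0]]
rack ([0.4893, -0.3155, -1.2308], np.float64(0.953))
carton ([0.4502, 0.0886, 0.2141], np.float64(0.959))
pot_red ([0.6555, -0.0231], np.float64(0.896))
pot_green ([0.4512, -0.1604], np.float64(0.874))
pot_blue ([0.6534, -0.1469], np.float64(0.932))
pot_square ([0.5502, -0.0807, 0.7563], np.float64(0.888))
[8.5, 3.7, -1.9, -1.3, 0, 0, 0.5, 8.5, 3.6, -2, -1.3, 0, 0, 0.6, 8.5, 3.6, -2, -1.3, 0, 0, 0.5, 8.5, 3.6, -2.1, -1.2, 0, 0, 0.5, 8.5, 3.6, -2, -1.3, 0, 0, 0.6, 8.5, 3.5, -2.1, -1.3, 0, 0, 0.5, 8.5, 3.6, -2.2, -1.3, 0, 0, 0.5, 8.5, 3.5, -2.1, -1.3, 0, 0, 0.6]
[8.5, 3.5, -2.3, -1.3, 0, 0, 0.5, 8.5, 3.5, -2.2, -1.3, 0, 0, 0.5]
```

>>> {"name": "servo_tool", "arguments": {"moves": [8.5, 3.7, -1.9, -1.3, 0, 0, 0.5, 8.5, 3.6, -2, -1.3, 0, 0, 0.6, 8.5, 3.6, -2, -1.3, 0, 0, 0.5, 8.5, 3.6, -2.1, -1.2, 0, 0, 0.5, 8.5, 3.6, -2, -1.3, 0, 0, 0.6, 8.5, 3.5, -2.1, -1.3, 0, 0, 0.5, 8.5, 3.6, -2.2, -1.3, 0, 0, 0.5, 8.5, 3.5, -2.1, -1.3, 0, 0, 0.6]}}

```text
time: 2.85
ee_pos: [0.4502, -0.2846, 0.3349]
tool_rot: [0.0, 0.985, 0.173, 0.0]
ft_force: [-0.1, -0.7, 0.2]
grip_width: 0.085
grasp_force: 0.0
```

>>> {"name": "servo_tool", "arguments": {"moves": [8.5, 3.5, -2.3, -1.3, 0, 0, 0.5, 8.5, 3.5, -2.2, -1.3, 0, 0, 0.5, 8.5, 0, 0, 0, 0, 0, 0]}}

```text
time: 3.22
ee_pos: [0.5017, -0.2178, 0.3613]
tool_rot: [0.0, 0.986, 0.167, 0.001]
ft_force: [-0.4, -0.6, 0.1]
grip_width: 0.085
grasp_force: 0.0
```

```bash
python3 - <<'E'
from h import *
print(pose()[0].round(4))
cw=bot.get_calibration("wrist"); im=bot.grab_frame("wrist"); cv2.imwrite("pics/w1.png",im)
ct=bot.get_calibration("top"); bot.grab_frame("top")
for n,x0 in dict(rack=(.49,-.307,-1.24),carton=(.453,.088,.2),pot_red=(.656,-.026,0),pot_green=(.447,-.156,0),pot_blue=(.649,-.151,0),pot_square=(.543,-.08,.7)).items():
    m=mask("wrist",n,[*x0[:2],.03],cw)
    if m is None: print(n,None);continue
    print(n,fit([(cw,m)],n,x0,n in("rack","carton","pot_square")))
    m2=mask("top",n,[*x0[:2],.03],ct)
    if m2 is not None: print("   both",fit([(cw,m),(ct,m2)],n,x0,n in("rack","carton","pot_square"),True), "top",fit([(ct,m2)],n,x0,n in("rack","carton","pot_square")))
E
```

```text
[ 0.5017 -0.2178  0.3613]
rack ([0.4912, -0.3117, -1.2241], np.float64(0.956))
   both ([0.4895, -0.3125, -1.2275, -0.0077], np.float64(0.78)) top ([0.4847, -0.3145, -1.2611], np.float64(0.6))
carton ([0.4526, 0.0913, 0.206], np.float64(0.984))
   both ([0.4516, 0.0907, 0.2071, -0.0061], np.float64(0.962)) top ([0.4505, 0.0885, 0.2005], np.float64(0.956))
pot_red ([0.658, -0.0194], np.float64(0.887))
   both ([0.6564, -0.0233, 0.0116], np.float64(0.838)) top ([0.6535, -0.0242], np.float64(0.921))
pot_green ([0.4541, -0.1582], np.float64(0.97))
pot_blue ([0.6555, -0.1445], np.float64(0.975))
   both ([0.6534, -0.1458, 0.004], np.float64(0.905)) top ([0.6529, -0.1476], np.float64(0.897))
pot_square ([0.5515, -0.0803, 0.8503], np.float64(0.907))
   both ([0.5514, -0.0799, 0.8512, -0.0032], np.float64(0.904)) top ([0.5513, -0.0806, 0.8243], np.float64(0.895))
```

View pics/w1.png

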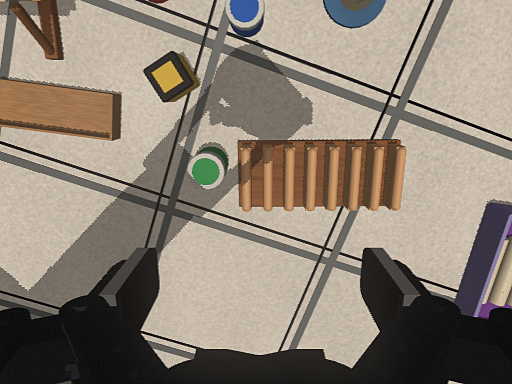

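The wrist view shows the whole rack (238..405, 140..212), green pot (208,170), yellow pot (171,77), blue pot (244,12) and carton end (60,108). The networks agree with the picture. I'll take one view with the wrist turned, to expose camera bias, and then view the easel.

```bash
python3 - <<'E'
from h import *
e=plan([(8.5,[.45,-.2,.36],down(0.)),(8.5,[.41,-.18,.36],down(1.26)),(8.5,2)])
print()
plan([(8.5,[.5,.05,.37],down(0)),(8.5,[.60,.22,.38],down(-1.3)),(8.5,2)],start=e)
E
```

```text
[8.5, -0.5, -0.4, 0, 0, 0, -7.9, 8.5, -0.4, -0.4, 0, 0, 0, -7.9, 8.5, -0.3, -0.5, 0, 0, 0, -7.9, 8.5, -0.2, -0.6, 0, 0, 0, -7.9, 8.5, -0.2, -0.5, 0, 0, 0, -7.9, 8.5, -0.1, -0.6, 0, 0, 0, -7.9, 8.5, 0, -0.6, 0, 0, 0, -7.8, 8.5, 0, -0.6, 0, 0, 0, -7.9]
[8.5, 0.2, -0.6, 0, 0, 0, -7.9, 8.5, 0.2, -0.4, 0, 0, 0, -8, 8.5, 0.3, -0.5, 0, 0, 0, -8, 8.5, 0.3, -0.3, 0, 0, 0, -8.1, 8.5, 0.4, -0.3, 0, 0, 0, -8, 8.5, 0.4, -0.3, 0, 0, 0, -8, 8.5, 0.5, -0.2, 0, 0, 0, -8, 8.5, 0.5, -0.1, 0, 0, 0, -8.1]
[8.5, 0.5, -0.1, 0, 0, 0, -8, 8.5, 0.5, 0, 0, 0, 0, -8, 8.5, 0, 0, 0, 0, 0, 0, 8.5, 0, 0, 0, 0, 0, 0]

[8.5, -0.2, 2.7, -0.1, 0, 0, 8, 8.5, 0.2, 2.8, -0.1, 0, 0, 8, 8.5, 0.6, 2.6, -0.1, 0, 0, 8.1, 8.5, 1, 2.6, -0.1, 0, 0, 8, 8.5, 1.3, 2.4, -0.1, 0, 0, 8, 8.5, 1.6, 2.2, -0.1, 0, 0, 8, 8.5, 2, 2, -0.2, 0, 0, 8, 8.5, 2.1, 1.7, -0.1, 0, 0, 8]
[8.5, 2.4, 1.3, -0.1, 0, 0, 8.1, 8.5, 1.9, 1.1, -0.1, 0, 0, 8.3, 8.5, 2, 0.8, -0.1, 0, 0, 8.2, 8.5, 2.2, 0.6, -0.1, 0, 0, 8.3, 8.5, 2.1, 0.2, -0.1, 0, 0, 8.3, 8.5, 2.2, -0.1, -0.1, 0, 0, 8.3, 8.5, 2.2, -0.5, -0.1, 0, 0, 8.2, 8.5, 2.1, -0.7, -0.2, 0, 0, 8.3]
[8.5, 1.9, -1, -0.1, 0, 0, 8.3, 8.5, 1.8, -1.3, -0.1, 0, 0, 8.3, 8.5, 0, 0, 0, 0, 0, 0, 8.5, 0, 0, 0, 0, 0, 0]
```

>>> {"name": "servo_tool", "arguments": {"moves": [8.5, -0.5, -0.4, 0, 0, 0, -7.9, 8.5, -0.4, -0.4, 0, 0, 0, -7.9, 8.5, -0.3, -0.5, 0, 0, 0, -7.9, 8.5, -0.2, -0.6, 0, 0, 0, -7.9, 8.5, -0.2, -0.5, 0, 0, 0, -7.9, 8.5, -0.1, -0.6, 0, 0, 0, -7.9, 8.5, 0, -0.6, 0, 0, 0, -7.8, 8.5, 0, -0.6, 0, 0, 0, -7.9]}}

```text
time: 4.92
ee_pos: [0.4557, -0.2024, 0.3604]
tool_rot: [0.0, 0.753, 0.658, 0.0]
ft_force: [-0.3, -0.2, -0.2]
grip_width: 0.085
grasp_force: 0.0
```

>>> {"name": "servo_tool", "arguments": {"moves": [8.5, 0.2, -0.6, 0, 0, 0, -7.9, 8.5, 0.2, -0.4, 0, 0, 0, -8, 8.5, 0.3, -0.5, 0, 0, 0, -8, 8.5, 0.3, -0.3, 0, 0, 0, -8.1, 8.5, 0.4, -0.3, 0, 0, 0, -8, 8.5, 0.4, -0.3, 0, 0, 0, -8, 8.5, 0.5, -0.2, 0, 0, 0, -8, 8.5, 0.5, -0.1, 0, 0, 0, -8.1]}}

```text
time: 5.92
ee_pos: [0.4188, -0.1839, 0.3604]
tool_rot: [0.0, 0.289, 0.957, -0.0]
ft_force: [0.2, 0.4, 0.2]
grip_width: 0.0851
grasp_force: 0.0
```

>>> {"name": "servo_tool", "arguments": {"moves": [8.5, 0.5, -0.1, 0, 0, 0, -8, 8.5, 0.5, 0, 0, 0, 0, -8, 8.5, 0, 0, 0, 0, 0, 0, 8.5, 0, 0, 0, 0, 0, 0]}}

```text
time: 6.42
ee_pos: [0.4099, -0.1799, 0.3603]
tool_rot: [0.0, 0.156, 0.988, -0.0]
ft_force: [0.6, 0.0, 0.1]
grip_width: 0.0851
grasp_force: 0.0
```

```bash
python3 - <<'E'
from h import *
print(pose()[0].round(4))
cw=bot.get_calibration("wrist"); im=bot.grab_frame("wrist"); cv2.imwrite("pics/w2.png",im)
for n,x0 in dict(rack=(.49,-.307,-1.24),carton=(.453,.088,.2),pot_red=(.656,-.026,0),pot_green=(.447,-.156,0),pot_blue=(.649,-.151,0),pot_square=(.543,-.08,.8)).items():
    m=mask("wrist",n,[*x0[:2],.03],cw)
    if m is None: print(n,None);continue
    print(n,fit([(cw,m)],n,x0,n in("rack","carton","pot_square")))
E
```

```text
[ 0.4099 -0.1799  0.3603]
rack ([0.4902, -0.3106, -1.2269], np.float64(0.863))
carton ([0.4528, 0.0927, 0.2045], np.float64(0.983))
pot_red ([0.6567, -0.0185], np.float64(0.473))
pot_green ([0.4533, -0.1573], np.float64(0.928))
pot_blue ([0.6548, -0.1435], np.float64(0.952))
pot_square ([0.5516, -0.0781, 0.8518], np.float64(0.934))
```

>>> {"name": "servo_tool", "arguments": {"moves": [8.5, -0.2, 2.7, -0.1, 0, 0, 8, 8.5, 0.2, 2.8, -0.1, 0, 0, 8, 8.5, 0.6, 2.6, -0.1, 0, 0, 8.1, 8.5, 1, 2.6, -0.1, 0, 0, 8, 8.5, 1.3, 2.4, -0.1, 0, 0, 8, 8.5, 1.6, 2.2, -0.1, 0, 0, 8, 8.5, 2, 2, -0.2, 0, 0, 8, 8.5, 2.1, 1.7, -0.1, 0, 0, 8]}}

```text
time: 7.78
ee_pos: [0.4908, 0.0251, 0.3694]
tool_rot: [0.0, 0.657, 0.754, 0.0]
ft_force: [0.1, -0.6, 0.1]
grip_width: 0.085
grasp_force: 0.0
```

>>> {"name": "servo_tool", "arguments": {"moves": [8.5, 2.4, 1.3, -0.1, 0, 0, 8.1, 8.5, 1.9, 1.1, -0.1, 0, 0, 8.3, 8.5, 2, 0.8, -0.1, 0, 0, 8.2, 8.5, 2.2, 0.6, -0.1, 0, 0, 8.3, 8.5, 2.1, 0.2, -0.1, 0, 0, 8.3, 8.5, 2.2, -0.1, -0.1, 0, 0, 8.3, 8.5, 2.2, -0.5, -0.1, 0, 0, 8.2, 8.5, 2.1, -0.7, -0.2, 0, 0, 8.3]}}

```text
time: 8.78
ee_pos: [0.5783, 0.1834, 0.378]
tool_rot: [-0.0, 0.962, 0.274, -0.0]
ft_force: [1.2, -0.6, 0.5]
grip_width: 0.085
grasp_force: 0.0
```

>>> {"name": "servo_tool", "arguments": {"moves": [8.5, 1.9, -1, -0.1, 0, 0, 8.3, 8.5, 1.8, -1.3, -0.1, 0, 0, 8.3, 8.5, 0, 0, 0, 0, 0, 0, 8.5, 0, 0, 0, 0, 0, 0]}}

```text
time: 9.28
ee_pos: [0.5998, 0.22, 0.3802]
tool_rot: [0.0, 0.991, 0.136, -0.0]
ft_force: [0.6, -0.5, -0.1]
grip_width: 0.0851
grasp_force: 0.0
```

```bash
python3 - <<'E'
from h import *
print(pose()[0].round(4), bot.get_obs()["time"])
cw=bot.get_calibration("wrist"); im=bot.grab_frame("wrist"); cv2.imwrite("pics/w3.png",im)
for n in("tablet0","easel"):
    for d in bot.boxes_of("wrist",n)[:5]: print(n,round(d["score"],2),np.round(d["xyz"],4),proj(cw,d["xyz"])[0].round())
for d in bot.regions_of("wrist","tablet0"): 
    a=np.argwhere(d["pixels"]);print(round(d["score"],2),len(a),a.mean(0)[::-1].round(),cv2.minAreaRect(a[:,::-1].astype(np.float32)))
for n,x0 in dict(carton=(.453,.088,.2),pot_red=(.656,-.026,0)).items():
    m=mask("wrist",n,[*x0[:2],.03],cw)
    print(n,None if m is None else fit([(cw,m)],n,x0,n=="carton"))
E
```

```text
[0.5998 0.22   0.3802] 9.275
tablet0 0.85 [0.5385 0.2566 0.0949] [220. 191.]
tablet0 0.83 [0.5601 0.1937 0.0916] [272. 187.]
tablet0 0.78 [0.5076 0.3364 0.0928] [156. 196.]
tablet0 0.75 [0.5872 0.1153 0.0894] [335. 183.]
tablet0 0.57 [ 0.5561 -0.0729  0.0582] [446. 231.]
easel 0.67 [0.5698 0.2324 0.0417] [246. 165.]
easel 0.63 [0.7613 0.1116 0.1012] [391.  43.]
easel 0.6 [ 0.659  -0.0114  0.0594] [436. 153.]
0.97 2774 [217. 191.] ((214.794677734375, 189.66175842285156), (55.728031158447266, 57.265350341796875), 87.79740142822266)
0.83 2803 [334. 186.] ((335.0848083496094, 184.69577026367188), (56.1298828125, 60.224769592285156), 87.1375961303711)
0.74 2916 [157. 193.] ((155.5, 192.5), (57.0, 65.0), 90.0)
0.61 5685 [390.  44.] ((406.5, 39.5), (79.0, 143.0), 90.0)
carton ([0.4529, 0.0921, 0.2114], np.float64(0.867))
pot_red ([0.6576, -0.0208], np.float64(0.959))
```

View pics/w3.png

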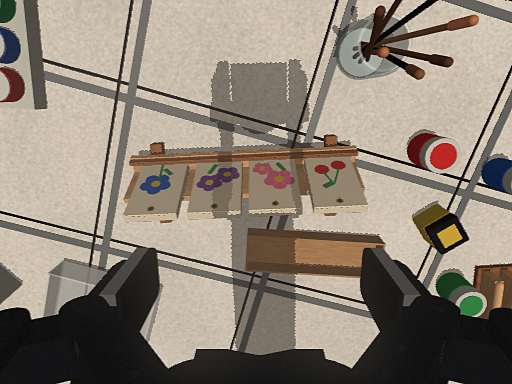

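The view shows four tablets with their eyelet ends towards the robot: blue (153,192), violet (215,190), pink (274,187), cherries (336,185). The carton is at (315,250). Now fitting the tablet poses.

```bash
cat >> h.py <<'E'
LEAN=Ro.from_euler("y",-25,degrees=True)
def Rt(yaw): return Ro.from_euler("z",yaw)*LEAN
def fit_tab(views,x0,free="xyw"):
    """views (c,m); v=[x,y,z,yaw]; free letters among x y z w"""
    idx=["xyzw".index(k) for k in free]; x0=np.array(x0,float); st=np.array([.01,.01,.01,.08])
    def full(v): w=x0.copy(); w[idx]=v; return w
    def f(v):
        w=full(v); X=Rt(w[3]).apply(M["tablet"])+w[:3]; s=0
        for c,m in views:
            h=hullmask(c,X); s+=np.minimum(h,m).sum()/max(1,np.maximum(h,m).sum())
        return -s/len(views)
    v=x0[idx]; sim=np.array([v]+[v+np.eye(len(v))[i]*st[idx[i]] for i in range(len(v))])
    r=minimize(f,v,method="Nelder-Mead",options=dict(initial_simplex=sim,xatol=2e-4,fatol=1e-5,maxiter=400))
    return full(r.x).round(4).tolist(),round(-r.fun,3)
def tabgrasp(x,y,z,yaw,h=.088):
    """TCP pose for grasping a leaning tablet at height h above its base; tool y = painted normal"""
    R=Rt(yaw).as_matrix(); T=tool(-R[:,2],R[:,0]); return np.array([x,y,z])+R@[0,0,h]-T.apply([0,0,bot.grip_depth]),T,R[:,2]
E
python3 - <<'E'
from h import *
print("gd",bot.grip_depth)
import pickle
cw=bot.get_calibration("wrist"); out=[]
for d in bot.regions_of("wrist","tablet0"):
    m=d["pixels"].astype(float); n=m.sum()
    if not 2300<n<3400: continue
    a=np.argwhere(m)[:,::-1].mean(0); P=ray(cw,a,.085)
    x0=[P[0]+.02,P[1]+.007,.03,.346]
    r=fit_tab([(cw,m)],x0,"xyw"); print(a.round(),r); out.append((cw,m,r[0]))
pickle.dump(out,open("tab1.pkl","wb"))
E
```

```text
gd -0.0187
[217. 191.] ([0.558, 0.2704, 0.03, 0.3484], np.float64(0.943))
[334. 186.] ([0.6056, 0.1226, 0.03, 0.3153], np.float64(0.932))
[157. 193.] ([0.5325, 0.3455, 0.03, 0.3303], np.float64(0.964))
```

```bash
python3 - <<'E'
from h import *
P,T,z=tabgrasp(.6056,.1226,.03,.32); print(P,z)
plan([(5,P+z*.13,T),(5,2)])
E
```

```text
[0.57779932 0.11338715 0.09280713] [-0.40116422 -0.13294157  0.90630779]
[5, -0.9, 0.8, 1.4, -1.6, 1.7, -7.6, 5, -1, 0.7, 1.4, -1.6, 1.7, -7.6, 5, -1.1, 0.5, 1.4, -1.6, 1.7, -7.6, 5, -1.2, 0.3, 1.4, -1.6, 1.6, -7.6, 5, -1.3, 0, 1.3, -1.6, 1.7, -7.6, 5, -1.4, -0.1, 1.3, -1.6, 1.7, -7.6, 5, -1.3, -0.3, 1.3, -1.6, 1.7, -7.6, 5, -1.3, -0.6, 1.2, -1.6, 1.7, -7.6]
[5, -1.3, -0.7, 1.1, -1.6, 1.7, -7.6, 5, -1.1, -0.9, 1.1, -1.6, 1.6, -7.6, 5, -1.1, -1.2, 1, -1.6, 1.7, -7.6, 5, -0.9, -1.3, 1, -1.6, 1.7, -7.6, 5, 0, 0, 0, 0, 0, 0, 5, 0, 0, 0, 0, 0, 0]
```

>>> {"name": "servo_tool", "arguments": {"moves": [5, -0.9, 0.8, 1.4, -1.6, 1.7, -7.6, 5, -1, 0.7, 1.4, -1.6, 1.7, -7.6, 5, -1.1, 0.5, 1.4, -1.6, 1.7, -7.6, 5, -1.2, 0.3, 1.4, -1.6, 1.6, -7.6, 5, -1.3, 0, 1.3, -1.6, 1.7, -7.6, 5, -1.4, -0.1, 1.3, -1.6, 1.7, -7.6, 5, -1.3, -0.3, 1.3, -1.6, 1.7, -7.6, 5, -1.3, -0.6, 1.2, -1.6, 1.7, -7.6]}}

```text
time: 10.62
ee_pos: [0.5497, 0.1375, 0.2665]
tool_rot: [0.091, 0.773, 0.615, 0.126]
ft_force: [0.4, 0.2, 0.5]
grip_width: 0.05
grasp_force: 0.0
```

>>> {"name": "servo_tool", "arguments": {"moves": [5, -1.3, -0.7, 1.1, -1.6, 1.7, -7.6, 5, -1.1, -0.9, 1.1, -1.6, 1.6, -7.6, 5, -1.1, -1.2, 1, -1.6, 1.7, -7.6, 5, -0.9, -1.3, 1, -1.6, 1.7, -7.6, 5, 0, 0, 0, 0, 0, 0, 5, 0, 0, 0, 0, 0, 0]}}

```text
time: 11.38
ee_pos: [0.5256, 0.0969, 0.2113]
tool_rot: [0.127, 0.573, 0.79, 0.176]
ft_force: [0.8, -0.1, 0.5]
grip_width: 0.0499
grasp_force: 0.0
```

```bash
python3 - <<'E'
from h import *
import pickle
o=bot.get_obs();print(o["ee_pos"].round(4),o["q"].round(2),o["time"])
cw=bot.get_calibration("wrist"); im=bot.grab_frame("wrist"); cv2.imwrite("pics/w4.png",im)
old=pickle.load(open("tab1.pkl","rb")); T=[(.6056,.1226),(.5812,.1969),(.5569,.2712),(.5325,.3455)]
for d in bot.regions_of("wrist","tablet0"):
    m=d["pixels"].astype(float); a=np.argwhere(m)[:,::-1].mean(0)
    j=np.argmin([np.linalg.norm(proj(cw,[x-.02,y-.007,.08])[0]-a) for x,y in T])
    print(round(d["score"],2),m.sum(),a.round(),"tab",j,end=" ")
    if m.sum()<2000: print();continue
    x0=[*T[j],.03,.32]; print(fit_tab([(cw,m)],x0,"xyw"),end=" ")
    vs=[(c,mm) for c,mm,r in old if np.hypot(r[0]-T[j][0],r[1]-T[j][1])<.02]
    if vs: print("BOTH",fit_tab(vs+[(cw,m)],x0,"xyzw"))
    else: print()
E
```

```text
[0.5256 0.0969 0.2113] [ 0.05 -0.49  1.83  0.12  1.38 -0.27] 11.375
0.82 1940.0 [257.  79.] tab 1 
0.6 1761.0 [258. 189.] tab 0 
0.56 549.0 [258.  14.] tab 2
```

View pics/w4.png

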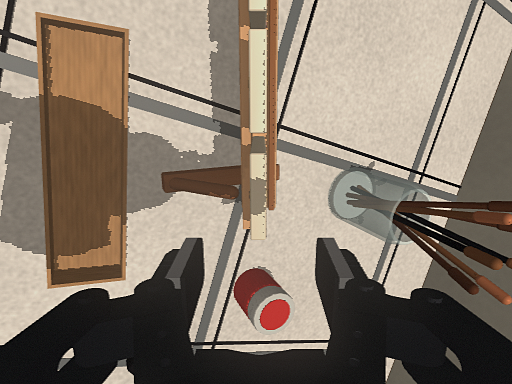

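The tablets appear edge-on, centred at column 258 between the fingers (192 and 328), so the alignment is good. Fitting both views now for height.

```bash
python3 - <<'E'
from h import *
import pickle
cw=bot.get_calibration("wrist")
old=pickle.load(open("tab1.pkl","rb")); T=[(.6056,.1226),(.5812,.1969),(.5569,.2712),(.5325,.3455)]
for d in bot.regions_of("wrist","tablet0"):
    m=d["pixels"].astype(float); a=np.argwhere(m)[:,::-1].mean(0)
    j=np.argmin([np.linalg.norm(proj(cw,[x-.02,y-.007,.08])[0]-a) for x,y in T])
    if m.sum()<1500: continue
    x0=[*T[j],.03,.32]; print(j,fit_tab([(cw,m)],x0,"xyw"),end=" ")
    vs=[(c,mm) for c,mm,r in old if np.hypot(r[0]-T[j][0],r[1]-T[j][1])<.02]
    if vs: print("BOTH",fit_tab(vs+[(cw,m)],x0,"xyzw"),fit_tab(vs+[(cw,m)],x0,"xyw"))
    if j==0:
        P,T_,z=tabgrasp(.6056,.1226,.03,.32)
        X=Rt(.32).apply([[0,-.033,.105],[0,.033,.105]])+[.6056,.1226,.03]; print(proj(cw,X), cv2.boundingRect(m.astype(np.uint8)))
P,T_,z=tabgrasp(.6056,.1226,.03,.32)
plan([(5,P,T_,3.5),(1,3)])
E
```

```text
1 ([0.5812, 0.1982, 0.03, 0.314], np.float64(0.924)) 0 ([0.6062, 0.123, 0.03, 0.3249], np.float64(0.957)) BOTH ([0.606, 0.1231, 0.0304, 0.3222], np.float64(0.943)) ([0.6062, 0.1231, 0.03, 0.3241], np.float64(0.941))
[[257.25817472 240.58379254]
 [256.98994155 153.09003818]] (249, 136, 19, 105)
[5, 0, 0, 3.3, 0, 0, 0, 5, -0.1, 0, 3.2, 0, 0, 0, 5, 0, -0.1, 3.3, 0, 0, 0, 5, 0, 0, 3.2, 0, 0, -0.1, 1, 0, 0, 0, 0, 0, 0, 1, 0, 0, 0, 0, 0, 0, 1, 0, 0, 0, 0, 0, 0]
```

>>> {"name": "servo_tool", "arguments": {"moves": [5, 0, 0, 3.3, 0, 0, 0, 5, -0.1, 0, 3.2, 0, 0, 0, 5, 0, -0.1, 3.3, 0, 0, 0, 5, 0, 0, 3.2, 0, 0, -0.1, 1, 0, 0, 0, 0, 0, 0, 1, 0, 0, 0, 0, 0, 0, 1, 0, 0, 0, 0, 0, 0, 1, 0, 0, 0, 0, 0, 0], "squeeze": 35}}

```text
time: 12.52
ee_pos: [0.5772, 0.1128, 0.0937]
tool_rot: [0.128, 0.571, 0.792, 0.176]
ft_force: [-1.9, -0.4, 3.1]
grip_width: 0.0113
grasp_force: 37.1
```

```bash
cat >> h.py <<'E'
RACK=np.array([.4905,-.3112]); RYAW=-1.2255
def rackpose(slot_x,h=.088,lift=0.,dy=0.):
    a=RYAW; T=down(a); p=np.array([*RACK,.010])+Ro.from_euler("z",a).apply([slot_x,dy,0])
    return p+[0,0,h+lift]-T.apply([0,0,bot.grip_depth]),T
E
python3 - <<'E'
from h import *
o=bot.get_obs();print(o["ee_pos"].round(4),o["ft_force"].round(1),o["grip_width"],o["grasp_force"])
p,R=pose();z=-R.as_matrix()[:,2]
Q,T=rackpose(.09)
e=plan([(1,p+z*.07,R,3.5),(1,[.5,-.08,.24],down(-.5)),(1,Q+[0,0,.12],T),(1,2)])
E
```

```text
[0.5772 0.1128 0.0937] [-1.9 -0.4  3.1] 0.01129442578044495 37.068355679512024
[1, 0, 0, -3.5, 0, 0, 0, 1, 0, 0, -3.5, 0, 0, 0, 1, -2.3, -0.8, -1.7, 3.4, -1.5, 6.6, 1, -2.4, -0.7, -1.6, 3.4, -1.4, 6.6, 1, -2.5, -0.5, -1.5, 3.4, -1.5, 6.6, 1, -2.6, -0.3, -1.4, 3.3, -1.4, 6.6, 1, -2.6, -0.1, -1.3, 3.4, -1.5, 6.6, 1, -2.7, 0.2, -1.3, 3.4, -1.5, 6.7]
[1, -2.6, 0.4, -1.2, 3.4, -1.4, 6.6, 1, -3.3, 2.1, 0.5, 0, 0, 5.2, 1, -3.2, 2.5, 0.5, 0, 0, 5.2, 1, -2.9, 2.6, 0.5, 0, 0, 5.2, 1, -2.6, 3, 0.5, 0, 0, 5.2, 1, -2.4, 3.2, 0.5, 0, 0, 5.2, 1, -2.1, 3.3, 0.5, 0, 0, 5.2, 1, -1.7, 3.6, 0.5, 0, 0, 5.1]
[1, -1.5, 3.7, 0.5, 0, 0, 5.2, 1, 0, 0, 0, 0, 0, 0, 1, 0, 0, 0, 0, 0, 0]
```

>>> {"name": "servo_tool", "arguments": {"moves": [1, 0, 0, -3.5, 0, 0, 0, 1, 0, 0, -3.5, 0, 0, 0, 1, -2.3, -0.8, -1.7, 3.4, -1.5, 6.6, 1, -2.4, -0.7, -1.6, 3.4, -1.4, 6.6, 1, -2.5, -0.5, -1.5, 3.4, -1.5, 6.6, 1, -2.6, -0.3, -1.4, 3.3, -1.4, 6.6, 1, -2.6, -0.1, -1.3, 3.4, -1.5, 6.6, 1, -2.7, 0.2, -1.3, 3.4, -1.5, 6.7]}}

```text
time: 13.52
ee_pos: [0.5065, -0.0547, 0.2277]
tool_rot: [0.018, 0.83, 0.557, 0.025]
ft_force: [0.2, 0.4, -0.4]
grip_width: 0.0115
grasp_force: 36.8
```

>>> {"name": "servo_tool", "arguments": {"moves": [1, -2.6, 0.4, -1.2, 3.4, -1.4, 6.6, 1, -3.3, 2.1, 0.5, 0, 0, 5.2, 1, -3.2, 2.5, 0.5, 0, 0, 5.2, 1, -2.9, 2.6, 0.5, 0, 0, 5.2, 1, -2.6, 3, 0.5, 0, 0, 5.2, 1, -2.4, 3.2, 0.5, 0, 0, 5.2, 1, -2.1, 3.3, 0.5, 0, 0, 5.2, 1, -1.7, 3.6, 0.5, 0, 0, 5.1]}}

```text
time: 14.52
ee_pos: [0.5185, -0.3576, 0.2035]
tool_rot: [0.0, 0.977, 0.215, -0.001]
ft_force: [0.4, 0.7, -0.3]
grip_width: 0.0118
grasp_force: 36.9
```

>>> {"name": "servo_tool", "arguments": {"moves": [1, -1.5, 3.7, 0.5, 0, 0, 5.2, 1, 0, 0, 0, 0, 0, 0, 1, 0, 0, 0, 0, 0, 0]}}

```text
time: 14.9
ee_pos: [0.5206, -0.3957, 0.1983]
tool_rot: [-0.0, 0.985, 0.172, -0.001]
ft_force: [-0.3, -0.0, -0.4]
grip_width: 0.0112
grasp_force: 36.8
```

```bash
python3 - <<'E'
from h import *
o=bot.get_obs();print(o["ee_pos"].round(4),o["ft_force"].round(1),o["grip_width"],o["grasp_force"],o["time"])
cw=bot.get_calibration("wrist"); im=bot.grab_frame("wrist"); cv2.imwrite("pics/w5.png",im)
m=mask("wrist","rack",[*RACK,.03],cw); 
if m is not None: print(m.sum(),fit([(cw,m)],"rack",(*RACK,RYAW)))
Q,T=rackpose(.09); p,R=pose(); print((Q-p).round(4),np.degrees((R.inv()*T).as_rotvec()).round(2))
plan([(1,Q+[0,0,.05],T,4),(1,Q+[0,0,.001],T,2),(1,2)])
E
```

```text
[ 0.5206 -0.3957  0.1983] [-0.3 -0.  -0.4] 0.011177768609407938 36.78990662097931 14.9
24839.0 ([0.4906, -0.3119, -1.2291], np.float64(0.891))
[ 0.     -0.0008 -0.1195] [-0.02  0.07  0.13]
[1, 0, 0, 3.5, 0, 0, 0.1, 1, 0, 0.1, 3.5, 0, 0.1, 0, 1, 0, 0, 1.6, 0, 0, 0, 1, 0, 0, 1.6, 0, 0, 0, 1, 0, 0, 1.7, 0, 0, 0, 1, 0, 0, 0, 0, 0, 0, 1, 0, 0, 0, 0, 0, 0]
```

View pics/w5.png

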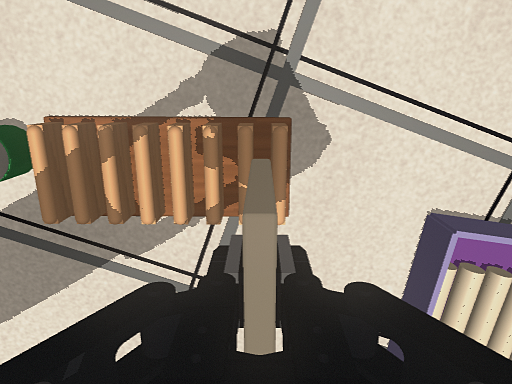

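The tablet's lower edge sits over the last slot (columns 245–275), and the rack fit agrees. Lowering it.

>>> {"name": "servo_tool", "arguments": {"moves": [1, 0, 0, 3.5, 0, 0, 0.1, 1, 0, 0.1, 3.5, 0, 0.1, 0, 1, 0, 0, 1.6, 0, 0, 0, 1, 0, 0, 1.6, 0, 0, 0, 1, 0, 0, 1.7, 0, 0, 0, 1, 0, 0, 0, 0, 0, 0, 1, 0, 0, 0, 0, 0, 0]}}

```text
time: 15.88
ee_pos: [0.521, -0.3971, 0.0794]
tool_rot: [-0.0, 0.985, 0.171, 0.0]
ft_force: [0.2, -0.2, 0.1]
grip_width: 0.0116
grasp_force: 38.6
```

```bash
python3 - <<'E'
from h import *
o=bot.get_obs();print(o["ee_pos"].round(4),o["ft_force"].round(1),o["ft_torque"].round(2),o["grip_width"],o["grasp_force"],o["time"])
p,R=pose(); Q,T=rackpose(.09); print((Q-p).round(4))
P,T2,z=tabgrasp(.5812,.1976,.0304,.32)
plan([(3.5,2),(3.5,p+[0,0,.10],R,5),(5,[.46,-.05,.26],down(-.4),5),(5,P+z*.09,T2,5),(5,P+z*.003,T2,3.5),(1,3)])
E
```

```text
[ 0.521  -0.3971  0.0794] [ 0.2 -0.2  0.1] [-0.03 -0.01 -0.01] 0.011604430814889892 38.63792896270752 15.875
[-0.      0.0012 -0.0001]
[3.5, 0, 0, 0, 0, 0, 0, 3.5, 0, 0, 0, 0, 0, 0, 3.5, 0, 0, -5, 0, 0, 0, 3.5, 0, 0, -5, 0, 0, 0, 5, 0.7, -4.3, -1, 0, 0, -5.9, 5, 1.2, -4.3, -1, 0, 0, -5.9, 5, 1.7, -4.1, -1, 0, 0, -6, 5, 2, -3.9, -1, 0, 0, -5.9]
[5, 2.4, -3.7, -1, 0, 0, -5.9, 5, 2.8, -3.4, -1, 0, 0, -5.9, 5, 3.1, -3.1, -1, 0, 0, -5.9, 5, 3.5, -2.7, -1.1, 0, 0, -6, 5, 3.8, -0.6, 1.4, -4, 1.5, -6.8, 5, 3.9, -0.2, 1.5, -4, 1.5, -6.7, 5, 3.8, 0.1, 1.6, -3.9, 1.5, -6.8, 5, 3.8, 0.4, 1.7, -4, 1.5, -6.7]
[5, 3.6, 0.8, 1.9, -4, 1.5, -6.8, 5, 3.5, 1, 2, -4, 1.5, -6.8, 5, 0, 0, 2.9, 0, 0, 0, 5, 0, 0, 2.9, 0, 0, 0, 5, 0, 0, 2.9, 0, 0, 0, 1, 0, 0, 0, 0, 0, 0, 1, 0, 0, 0, 0, 0, 0, 1, 0, 0, 0, 0, 0, 0]
```

>>> {"name": "servo_tool", "arguments": {"moves": [3.5, 0, 0, 0, 0, 0, 0, 3.5, 0, 0, 0, 0, 0, 0, 3.5, 0, 0, -5, 0, 0, 0, 3.5, 0, 0, -5, 0, 0, 0, 5, 0.7, -4.3, -1, 0, 0, -5.9, 5, 1.2, -4.3, -1, 0, 0, -5.9, 5, 1.7, -4.1, -1, 0, 0, -6, 5, 2, -3.9, -1, 0, 0, -5.9]}}

```text
time: 16.88
ee_pos: [0.4899, -0.2219, 0.2195]
tool_rot: [-0.0, 0.928, 0.371, 0.0]
ft_force: [0.7, 0.6, 0.0]
grip_width: 0.0501
grasp_force: 0.0
```

>>> {"name": "servo_tool", "arguments": {"moves": [5, 2.4, -3.7, -1, 0, 0, -5.9, 5, 2.8, -3.4, -1, 0, 0, -5.9, 5, 3.1, -3.1, -1, 0, 0, -5.9, 5, 3.5, -2.7, -1.1, 0, 0, -6, 5, 3.8, -0.6, 1.4, -4, 1.5, -6.8, 5, 3.9, -0.2, 1.5, -4, 1.5, -6.7, 5, 3.8, 0.1, 1.6, -3.9, 1.5, -6.8, 5, 3.8, 0.4, 1.7, -4, 1.5, -6.7]}}

```text
time: 17.88
ee_pos: [0.498, 0.1029, 0.2036]
tool_rot: [0.086, 0.671, 0.727, 0.12]
ft_force: [-0.1, -0.5, 0.5]
grip_width: 0.0501
grasp_force: 0.0
```

>>> {"name": "servo_tool", "arguments": {"moves": [5, 3.6, 0.8, 1.9, -4, 1.5, -6.8, 5, 3.5, 1, 2, -4, 1.5, -6.8, 5, 0, 0, 0, 0, 0, 0]}}

```text
time: 18.25
ee_pos: [0.5156, 0.1783, 0.1724]
tool_rot: [0.125, 0.57, 0.793, 0.175]
ft_force: [-0.7, -0.8, 0.4]
grip_width: 0.0498
grasp_force: 0.0
```

```bash
cat > pre.py <<'E'
# at pregrasp over tablet j: refit from the wrist picture, plan the descent, grasp, lift and transit to a slot
from h import *
import sys
T=[(.6056,.1226),(.5812,.1976),(.5569,.2712),(.5325,.3455)]; j=int(sys.argv[1]); sx=float(sys.argv[2]); n=sys.argv[3]
o=bot.get_obs();print(o["ee_pos"].round(4),o["q"].round(2),o["time"])
cw=bot.get_calibration("wrist"); im=bot.grab_frame("wrist"); cv2.imwrite(f"pics/{n}.png",im)
g=[*T[j],.0304,.32]
for d in bot.regions_of("wrist","tablet0"):
    m=d["pixels"].astype(float); a=np.argwhere(m)[:,::-1].mean(0)
    if m.sum()>1000 and np.linalg.norm(proj(cw,[T[j][0]-.02,T[j][1]-.007,.08])[0]-a)<40:
        f=fit_tab([(cw,m)],g,"xyw"); print("fit",f,m.sum())
        if f[1]>.9: g=f[0]; g[3]=(g[3]+.32)/2
        break
P,T2,z=tabgrasp(*g); Q,R=rackpose(sx); p,r=pose(); print("off",(P-p).round(4))
print("grasp"); e=plan([(5,P+z*.002,T2,4),(1,3)])
print("carry"); L=P+z*.12
plan([(1,L,T2,5),(1,[.46,-.05,.26],down(-.4),5),(1,Q+[0,0,.12],R,5),(1,1)],start=e)
E
python3 pre.py 1 .03 w6; python3 - <<'E'
from h import *
bot.grab_frame("top")
for d in bot.boxes_of("top","tablet0"): print(d["score"],np.round(d["xyz"],3))
for n in("pot_red","pot_green","pot_blue","pot_square"):print(n,[np.round(d["xyz"],3) for d in bot.boxes_of("top",n)[:1]])
E
```

```text
[0.5156 0.1783 0.1724] [ 0.25 -0.46  1.88  0.03  1.29 -0.08] 18.25
fit ([0.581, 0.1974, 0.0304, 0.3136], np.float64(0.907)) 2298.0
off [ 0.0363  0.0116 -0.0818]
grasp
[5, 0, 0, 2.9, 0, 0, 0.1, 5, 0, 0, 3, 0, -0.1, 0, 5, 0, 0, 2.9, -0.1, 0, 0.1, 1, 0, 0, 0, 0, 0, 0, 1, 0, 0, 0, 0, 0, 0, 1, 0, 0, 0, 0, 0, 0]
carry
[1, 0, 0, -3.9, 0, 0, 0, 1, 0, 0, -4, 0, 0, 0, 1, 0, 0, -3.9, 0, 0, 0, 1, -3.3, -1.3, -1.7, 4, -1.5, 6.7, 1, -3.5, -1, -1.5, 4, -1.5, 6.8, 1, -3.6, -0.6, -1.3, 4, -1.5, 6.7, 1, -3.7, -0.4, -1.2, 4, -1.5, 6.7, 1, -3.7, 0, -1.1, 4, -1.5, 6.7]
[1, -3.8, 0.4, -1.1, 3.9, -1.5, 6.8, 1, -4.2, 2.5, 1, 0, 0, 7.9, 1, -3.8, 3.1, 1, 0, 0, 7.9, 1, -3.3, 3.5, 1.1, 0, 0, 7.8, 1, -2.8, 4, 1, 0, 0, 7.9, 1, -2.3, 4.3, 1, 0, 0, 7.9, 1, -1.6, 4.6, 1, 0, 0, 7.9, 1, 0, 0, 0, 0, 0, 0]
0.63 [ 0.518 -0.396  0.098]
0.59 [0.506 0.333 0.107]
0.58 [0.56  0.174 0.092]
0.54 [0.533 0.257 0.107]
pot_red [array([ 0.654, -0.027,  0.065])]
pot_green [array([ 0.447, -0.156,  0.06 ])]
pot_blue [array([ 0.65 , -0.149,  0.069])]
pot_square [array([ 0.545, -0.083,  0.062])]
```

>>> {"name": "servo_tool", "arguments": {"moves": [5, 0, 0, 2.9, 0, 0, 0.1, 5, 0, 0, 3, 0, -0.1, 0, 5, 0, 0, 2.9, -0.1, 0, 0.1, 1, 0, 0, 0, 0, 0, 0, 1, 0, 0, 0, 0, 0, 0, 1, 0, 0, 0, 0, 0, 0, 1, 0, 0, 0, 0, 0, 0]}}

```text
time: 19.52
ee_pos: [0.5527, 0.1887, 0.0964]
tool_rot: [0.128, 0.573, 0.79, 0.177]
ft_force: [-1.9, -0.6, 2.0]
grip_width: 0.0112
grasp_force: 36.6
```

>>> {"name": "servo_tool", "arguments": {"moves": [1, 0, 0, -3.9, 0, 0, 0, 1, 0, 0, -4, 0, 0, 0, 1, 0, 0, -3.9, 0, 0, 0, 1, -3.3, -1.3, -1.7, 4, -1.5, 6.7, 1, -3.5, -1, -1.5, 4, -1.5, 6.8, 1, -3.6, -0.6, -1.3, 4, -1.5, 6.7, 1, -3.7, -0.4, -1.2, 4, -1.5, 6.7, 1, -3.7, 0, -1.1, 4, -1.5, 6.7]}}

```text
time: 20.52
ee_pos: [0.4671, -0.0135, 0.2508]
tool_rot: [0.021, 0.8, 0.599, 0.03]
ft_force: [0.4, -0.4, -0.9]
grip_width: 0.0114
grasp_force: 36.3
```

>>> {"name": "servo_tool", "arguments": {"moves": [1, -3.8, 0.4, -1.1, 3.9, -1.5, 6.8, 1, -4.2, 2.5, 1, 0, 0, 7.9, 1, -3.8, 3.1, 1, 0, 0, 7.9, 1, -3.3, 3.5, 1.1, 0, 0, 7.8, 1, -2.8, 4, 1, 0, 0, 7.9, 1, -2.3, 4.3, 1, 0, 0, 7.9, 1, -1.6, 4.6, 1, 0, 0, 7.9, 1, 0, 0, 0, 0, 0, 0]}}

```text
time: 21.52
ee_pos: [0.5004, -0.3421, 0.1967]
tool_rot: [-0.001, 0.986, 0.17, -0.001]
ft_force: [-0.7, -0.3, -0.7]
grip_width: 0.0113
grasp_force: 36.4
```

```bash
cat > place.py <<'E'
# over the slot with tablet: plan the lowering, release, and the way to the next tablet's pregrasp
from h import *
import sys
sx=float(sys.argv[1]); j=int(sys.argv[2]); n=sys.argv[3]
T=[(.6056,.1226),(.5812,.1976),(.5569,.2712),(.5325,.3455)]
o=bot.get_obs();print(o["ee_pos"].round(4),o["ft_force"].round(1),o["grip_width"],o["grasp_force"],o["time"])
cv2.imwrite(f"pics/{n}.png",bot.grab_frame("wrist"))
Q,R=rackpose(sx); p,r=pose(); print((Q-p).round(4))
e=plan([(1,Q+[0,0,.05],R,4),(1,Q+[0,0,.001],R,2),(1,1)])
print("release")
w=[(3.5,2),(3.5,e[0]+[0,0,.10],R,5)]
if j>=0:
    P,T2,z=tabgrasp(*T[j],.0304,.32); w+=[(5,[.46,-.05,.26],down(-.4),5),(5,P+z*.09,T2,5),(5,1)]
plan(w,start=e)
E
python3 place.py .03 2 w7
```

```text
[ 0.5004 -0.3421  0.1967] [-0.7 -0.3 -0.7] 0.011287793902579526 36.37930154800415 21.525
[-0.0002  0.001  -0.1186]
[1, 0, 0, 3.4, 0, 0, 0, 1, 0, -0.1, 3.5, -0.1, 0, -0.1, 1, 0, 0, 1.6, 0, 0, 0, 1, 0, 0, 1.6, 0, 0, 0, 1, 0, 0, 1.7, 0, 0, 0, 1, 0, 0, 0, 0, 0, 0]
release
[3.5, 0, 0, 0, 0, 0, 0, 3.5, 0, 0, 0, 0, 0, 0, 3.5, 0, 0, -5, 0, 0, 0, 3.5, 0, 0, -5, 0, 0, 0, 5, 0.9, -4.1, -1.1, 0, 0, -6.8, 5, 1.3, -3.9, -1.2, 0, 0, -6.7, 5, 1.8, -3.8, -1.1, 0, 0, -6.8, 5, 2.2, -3.6, -1.2, 0, 0, -6.7]
[5, 2.6, -3.2, -1.1, 0, 0, -6.8, 5, 3, -2.9, -1.2, 0, 0, -6.7, 5, 3.3, -2.6, -1.1, 0, 0, -6.8, 5, 4.1, -1.2, 1.2, -3.4, 1.3, -5.8, 5, 4.2, -0.9, 1.3, -3.4, 1.3, -5.8, 5, 4.3, -0.5, 1.3, -3.4, 1.3, -5.8, 5, 4.3, -0.2, 1.3, -3.4, 1.2, -5.8, 5, 4.2, 0.2, 1.5, -3.5, 1.3, -5.8]
[5, 4.2, 0.5, 1.6, -3.4, 1.3, -5.8, 5, 4, 0.8, 1.7, -3.4, 1.3, -5.8, 5, 0, 0, 0, 0, 0, 0]
```

>>> {"name": "servo_tool", "arguments": {"moves": [1, 0, 0, 3.4, 0, 0, 0, 1, 0, -0.1, 3.5, -0.1, 0, -0.1, 1, 0, 0, 1.6, 0, 0, 0, 1, 0, 0, 1.6, 0, 0, 0, 1, 0, 0, 1.7, 0, 0, 0, 1, 0, 0, 0, 0, 0, 0, 1, 0, 0, 0, 0, 0, 0]}}

```text
time: 22.45
ee_pos: [0.5015, -0.3387, 0.0815]
tool_rot: [0.001, 0.985, 0.173, 0.001]
ft_force: [0.1, -0.4, 0.9]
grip_width: 0.0119
grasp_force: 38.2
```

>>> {"name": "servo_tool", "arguments": {"moves": [3.5, 0, 0, 0, 0, 0, 0, 3.5, 0, 0, 0, 0, 0, 0, 3.5, 0, 0, -5, 0, 0, 0, 3.5, 0, 0, -5, 0, 0, 0, 5, 0.9, -4.1, -1.1, 0, 0, -6.8, 5, 1.3, -3.9, -1.2, 0, 0, -6.7, 5, 1.8, -3.8, -1.1, 0, 0, -6.8, 5, 2.2, -3.6, -1.2, 0, 0, -6.7]}}

```text
time: 23.45
ee_pos: [0.4767, -0.1715, 0.2269]
tool_rot: [0.001, 0.917, 0.4, 0.0]
ft_force: [0.8, -0.2, 0.5]
grip_width: 0.0498
grasp_force: 0.0
```

>>> {"name": "servo_tool", "arguments": {"moves": [5, 2.6, -3.2, -1.1, 0, 0, -6.8, 5, 3, -2.9, -1.2, 0, 0, -6.7, 5, 3.3, -2.6, -1.1, 0, 0, -6.8, 5, 4.1, -1.2, 1.2, -3.4, 1.3, -5.8, 5, 4.2, -0.9, 1.3, -3.4, 1.3, -5.8, 5, 4.3, -0.5, 1.3, -3.4, 1.3, -5.8, 5, 4.3, -0.2, 1.3, -3.4, 1.2, -5.8, 5, 4.2, 0.2, 1.5, -3.5, 1.3, -5.8]}}

```text
time: 24.45
ee_pos: [0.4833, 0.1668, 0.1995]
tool_rot: [0.094, 0.656, 0.737, 0.128]
ft_force: [1.0, -0.7, -0.6]
grip_width: 0.0501
grasp_force: 0.0
```

>>> {"name": "servo_tool", "arguments": {"moves": [5, 4.2, 0.5, 1.6, -3.4, 1.3, -5.8, 5, 4, 0.8, 1.7, -3.4, 1.3, -5.8, 5, 0, 0, 0, 0, 0, 0]}}

```text
time: 24.82
ee_pos: [0.4911, 0.2525, 0.1727]
tool_rot: [0.126, 0.569, 0.794, 0.175]
ft_force: [-0.8, 0.1, 0.2]
grip_width: 0.0501
grasp_force: 0.0
```

```bash
python3 pre.py 2 -.03 w8; python3 - <<'E'
from h import *
bot.grab_frame("top")
for d in bot.boxes_of("top","tablet0"): print(d["score"],np.round(d["xyz"],3))
E
```

```text
[0.4911 0.2525 0.1727] [ 0.45 -0.44  1.86 -0.05  1.29  0.12] 24.825
off [ 0.0367  0.0112 -0.0817]
grasp
[5, 0, 0, 2.9, 0, 0, 0.1, 5, -0.1, 0, 3, 0, 0, 0, 5, 0, 0, 2.9, 0, 0.1, 0.1, 1, 0, 0, 0, 0, 0, 0, 1, 0, 0, 0, 0, 0, 0, 1, 0, 0, 0, 0, 0, 0]
carry
[1, 0, 0, -3.9, 0, 0, 0, 1, 0, 0, -3.9, 0, 0, 0, 1, 0, 0, -4, 0, 0, 0, 1, -3.9, -1.1, -1.4, 3.4, -1.3, 5.8, 1, -4.1, -0.8, -1.3, 3.4, -1.3, 5.8, 1, -4.1, -0.4, -1.2, 3.4, -1.3, 5.8, 1, -4.2, -0.1, -1, 3.5, -1.3, 5.8, 1, -4.2, 0.2, -1, 3.4, -1.3, 5.8]
[1, -4.1, 0.7, -0.9, 3.4, -1.3, 5.8, 1, -4.2, 1, -0.8, 3.4, -1.3, 5.8, 1, -3.4, 1.8, 1, 0, 0, 7.9, 1, -3.2, 2.3, 1, 0, 0, 7.9, 1, -2.8, 2.7, 1, 0, 0, 7.8, 1, -2.4, 3.1, 1.1, 0, 0, 7.9, 1, -2, 3.3, 1, 0, 0, 7.9, 1, -1.5, 3.6, 1, 0, 0, 7.9]
[1, 0, 0, 0, 0, 0, 0]
0.73 [0.501 0.338 0.111]
0.72 [ 0.517 -0.396  0.1  ]
0.65 [ 0.497 -0.334  0.105]
0.51 [0.541 0.248 0.094]
0.16 [ 0.448 -0.156  0.058]
```

>>> {"name": "servo_tool", "arguments": {"moves": [5, 0, 0, 2.9, 0, 0, 0.1, 5, 0, 0, 3, 0, 0, 0, 5, 0, 0, 2.9, 0, 0.1, 0.1, 1, 0, 0, 0, 0, 0, 0, 1, 0, 0, 0, 0, 0, 0, 1, 0, 0, 0, 0, 0, 0, 1, 0, 0, 0, 0, 0, 0]}}

```text
time: 25.9
ee_pos: [0.5285, 0.2626, 0.097]
tool_rot: [0.127, 0.571, 0.791, 0.177]
ft_force: [-0.9, -0.7, 2.1]
grip_width: 0.0114
grasp_force: 36.5
```

>>> {"name": "servo_tool", "arguments": {"moves": [1, 0, 0, -3.9, 0, 0, 0, 1, 0, 0, -3.9, 0, 0, 0, 1, 0, 0, -4, 0, 0, 0, 1, -3.9, -1.1, -1.4, 3.4, -1.3, 5.8, 1, -4.1, -0.8, -1.3, 3.4, -1.3, 5.8, 1, -4.1, -0.4, -1.2, 3.4, -1.3, 5.8, 1, -4.2, -0.1, -1, 3.5, -1.3, 5.8, 1, -4.2, 0.2, -1, 3.4, -1.3, 5.8]}}

```text
time: 26.9
ee_pos: [0.465, 0.0341, 0.2446]
tool_rot: [0.037, 0.773, 0.631, 0.052]
ft_force: [1.1, 0.3, -1.3]
grip_width: 0.0113
grasp_force: 36.2
```

>>> {"name": "servo_tool", "arguments": {"moves": [1, -4.1, 0.7, -0.9, 3.4, -1.3, 5.8, 1, -4.2, 1, -0.8, 3.4, -1.3, 5.8, 1, -3.4, 1.8, 1, 0, 0, 7.9, 1, -3.2, 2.3, 1, 0, 0, 7.9, 1, -2.8, 2.7, 1, 0, 0, 7.8, 1, -2.4, 3.1, 1.1, 0, 0, 7.9, 1, -2, 3.3, 1, 0, 0, 7.9, 1, -1.5, 3.6, 1, 0, 0, 7.9]}}

```text
time: 27.9
ee_pos: [0.4802, -0.2834, 0.1991]
tool_rot: [0.001, 0.986, 0.169, 0.001]
ft_force: [0.7, -0.4, -1.0]
grip_width: 0.0112
grasp_force: 36.3
```

>>> {"name": "servo_tool", "arguments": {"moves": [1, 0, 0, 0, 0, 0, 0, 1, 0, 0, 0, 0, 0, 0]}}

```text
time: 28.15
ee_pos: [0.4801, -0.2818, 0.1993]
tool_rot: [0.0, 0.985, 0.172, 0.001]
ft_force: [0.6, 0.6, -0.6]
grip_width: 0.0119
grasp_force: 36.2
```

```bash
python3 place.py -.03 3 w9
```

```text
[ 0.4801 -0.2818  0.1993] [ 0.6  0.6 -0.6] 0.011860657242163527 36.21407747268677 28.15
[ 0.     -0.0015 -0.1203]
[1, 0, 0.1, 3.5, 0, 0, 0, 1, -0.1, 0, 3.5, 0.1, -0.1, 0, 1, 0, 0, 1.6, 0, 0, 0, 1, 0, 0, 1.7, 0, 0, 0, 1, 0, 0, 1.6, 0, 0, 0, 1, 0, 0, 0, 0, 0, 0]
release
[3.5, 0, 0, 0, 0, 0, 0, 3.5, 0, 0, 0, 0, 0, 0, 3.5, 0, 0, -5, 0, 0, 0, 3.5, 0, 0, -5, 0, 0, 0, 5, 1, -3.8, -1.3, 0, 0, -7.9, 5, 1.5, -3.6, -1.3, 0, 0, -7.9, 5, 2, -3.3, -1.4, 0, 0, -7.8, 5, 2.4, -3, -1.3, 0, 0, -7.9]
[5, 2.9, -2.7, -1.3, 0, 0, -7.9, 5, 3.1, -2.3, -1.3, 0, 0, -7.9, 5, 4.4, -1.7, 1.1, -3, 1.1, -5.1, 5, 4.4, -1.4, 1, -3, 1.1, -5, 5, 4.6, -1, 1.1, -3, 1.2, -5.1, 5, 4.6, -0.7, 1.2, -3, 1.1, -5.1, 5, 4.6, -0.4, 1.2, -3, 1.1, -5, 5, 4.7, 0, 1.2, -3, 1.1, -5.1]
[5, 4.6, 0.4, 1.4, -2.9, 1.2, -5.1, 5, 4.5, 0.6, 1.5, -3, 1.1, -5, 5, 0, 0, 0, 0, 0, 0]
```

View pics/w9.png

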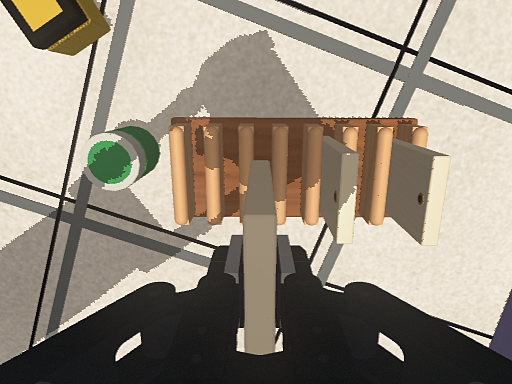

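The two placed tablets stand upright in slots 5 and 7 (columns 340 and 420). The held one is over slot 3 (between the dividers at 246 and 280). Carrying on.

>>> {"name": "servo_tool", "arguments": {"moves": [1, 0, 0.1, 3.5, 0, 0, 0, 1, -0.1, 0, 3.5, 0.1, -0.1, 0, 1, 0, 0, 1.6, 0, 0, 0, 1, 0, 0, 1.7, 0, 0, 0, 1, 0, 0, 1.6, 0, 0, 0, 1, 0, 0, 0, 0, 0, 0, 1, 0, 0, 0, 0, 0, 0]}}

```text
time: 29.08
ee_pos: [0.4805, -0.2841, 0.0819]
tool_rot: [0.001, 0.985, 0.172, 0.001]
ft_force: [-0.6, -0.5, 6.0]
grip_width: 0.0112
grasp_force: 38.6
```

>>> {"name": "servo_tool", "arguments": {"moves": [3.5, 0, 0, 0, 0, 0, 0, 3.5, 0, 0, 0, 0, 0, 0, 3.5, 0, 0, -5, 0, 0, 0, 3.5, 0, 0, -5, 0, 0, 0, 5, 1, -3.8, -1.3, 0, 0, -7.9, 5, 1.5, -3.6, -1.3, 0, 0, -7.9, 5, 2, -3.3, -1.4, 0, 0, -7.8, 5, 2.4, -3, -1.3, 0, 0, -7.9]}}

```text
time: 30.08
ee_pos: [0.4665, -0.1275, 0.2331]
tool_rot: [-0.001, 0.901, 0.434, -0.001]
ft_force: [0.9, 0.5, -0.0]
grip_width: 0.0499
grasp_force: 0.0
```

>>> {"name": "servo_tool", "arguments": {"moves": [5, 2.9, -2.7, -1.3, 0, 0, -7.9, 5, 3.1, -2.3, -1.3, 0, 0, -7.9, 5, 4.4, -1.7, 1.1, -3, 1.1, -5.1, 5, 4.4, -1.4, 1, -3, 1.1, -5, 5, 4.6, -1, 1.1, -3, 1.2, -5.1, 5, 4.6, -0.7, 1.2, -3, 1.1, -5.1, 5, 4.6, -0.4, 1.2, -3, 1.1, -5, 5, 4.7, 0, 1.2, -3, 1.1, -5.1]}}

```text
time: 31.08
ee_pos: [0.4663, 0.2318, 0.1953]
tool_rot: [0.097, 0.648, 0.744, 0.134]
ft_force: [1.6, 0.6, -1.2]
grip_width: 0.0502
grasp_force: 0.0
```

>>> {"name": "servo_tool", "arguments": {"moves": [5, 4.6, 0.4, 1.4, -2.9, 1.2, -5.1, 5, 4.5, 0.6, 1.5, -3, 1.1, -5, 5, 0, 0, 0, 0, 0, 0]}}

```text
time: 31.45
ee_pos: [0.4671, 0.3259, 0.1716]
tool_rot: [0.125, 0.571, 0.793, 0.174]
ft_force: [-0.1, -0.3, 0.7]
grip_width: 0.0501
grasp_force: 0.0
```

```bash
python3 pre.py 3 -.09 w10
```

```text
[0.4671 0.3259 0.1716] [ 0.62 -0.36  1.81 -0.13  1.29  0.31] 31.45
fit ([0.5324, 0.3452, 0.0304, 0.32], np.float64(0.958)) 2473.0
off [ 0.0361  0.012  -0.0806]
grasp
[5, 0, 0, 2.9, -0.1, 0, 0, 5, 0, 0, 2.9, 0, 0, -0.1, 5, 0, 0.1, 2.9, -0.1, 0, 0, 1, 0, 0, 0, 0, 0, 0, 1, 0, 0, 0, 0, 0, 0, 1, 0, 0, 0, 0, 0, 0]
carry
[1, 0, 0, -3.9, 0, 0, 0, 1, 0, 0, -4, 0, 0, 0, 1, 0, 0, -3.9, 0, 0, 0, 1, -4.4, -1, -1.3, 3, -1.1, 5.1, 1, -4.5, -0.6, -1.1, 3, -1.2, 5, 1, -4.6, -0.3, -1, 3, -1.1, 5.1, 1, -4.6, 0, -0.9, 3, -1.1, 5.1, 1, -4.5, 0.4, -0.8, 3, -1.1, 5.1]
[1, -4.6, 0.8, -0.8, 3, -1.2, 5, 1, -4.5, 1.2, -0.8, 3, -1.1, 5.1, 1, -4.4, 1.5, -0.7, 2.9, -1.1, 5.1, 1, -2.7, 1.1, 1, 0, 0, 7.9, 1, -2.5, 1.5, 1, 0, 0, 7.9, 1, -2.3, 1.9, 1.1, 0, 0, 7.8, 1, -2, 2.1, 1, 0, 0, 7.9, 1, -1.7, 2.4, 1, 0, 0, 7.9]
[1, -1.4, 2.6, 1, 0, 0, 7.9, 1, 0, 0, 0, 0, 0, 0]
```

>>> {"name": "servo_tool", "arguments": {"moves": [5, 0, 0, 2.9, -0.1, 0, 0, 5, 0, 0, 2.9, 0, 0, -0.1, 5, 0, 0.1, 2.9, -0.1, 0, 0, 1, 0, 0, 0, 0, 0, 0, 1, 0, 0, 0, 0, 0, 0, 1, 0, 0, 0, 0, 0, 0, 1, 0, 0, 0, 0, 0, 0]}}

```text
time: 32.42
ee_pos: [0.5049, 0.336, 0.0973]
tool_rot: [0.127, 0.572, 0.791, 0.177]
ft_force: [-2.2, -1.1, 4.2]
grip_width: 0.0115
grasp_force: 37.0
```

>>> {"name": "servo_tool", "arguments": {"moves": [1, 0, 0, -3.9, 0, 0, 0, 1, 0, 0, -4, 0, 0, 0, 1, 0, 0, -3.9, 0, 0, 0, 1, -4.4, -1, -1.3, 3, -1.1, 5.1, 1, -4.5, -0.6, -1.1, 3, -1.2, 5, 1, -4.6, -0.3, -1, 3, -1.1, 5.1, 1, -4.6, 0, -0.9, 3, -1.1, 5.1, 1, -4.5, 0.4, -0.8, 3, -1.1, 5.1]}}

```text
time: 33.42
ee_pos: [0.4585, 0.0878, 0.2394]
tool_rot: [0.048, 0.751, 0.655, 0.068]
ft_force: [0.9, 0.8, -0.5]
grip_width: 0.0113
grasp_force: 36.2
```

>>> {"name": "servo_tool", "arguments": {"moves": [1, -4.6, 0.8, -0.8, 3, -1.2, 5, 1, -4.5, 1.2, -0.8, 3, -1.1, 5.1, 1, -4.4, 1.5, -0.7, 2.9, -1.1, 5.1, 1, -2.7, 1.1, 1, 0, 0, 7.9, 1, -2.5, 1.5, 1, 0, 0, 7.9, 1, -2.3, 1.9, 1.1, 0, 0, 7.8, 1, -2, 2.1, 1, 0, 0, 7.9, 1, -1.7, 2.4, 1, 0, 0, 7.9]}}

```text
time: 34.42
ee_pos: [0.4606, -0.1982, 0.2097]
tool_rot: [0.0, 0.972, 0.237, 0.001]
ft_force: [0.4, 0.1, -0.5]
grip_width: 0.0115
grasp_force: 36.3
```

>>> {"name": "servo_tool", "arguments": {"moves": [1, -1.4, 2.6, 1, 0, 0, 7.9, 1, 0, 0, 0, 0, 0, 0, 1, 0, 0, 0, 0, 0, 0]}}

```text
time: 34.8
ee_pos: [0.4605, -0.2263, 0.2]
tool_rot: [-0.0, 0.985, 0.172, 0.001]
ft_force: [0.1, 0.6, -1.6]
grip_width: 0.0113
grasp_force: 36.3
```

```bash
python3 place.py -.09 -1 w11; python3 - <<'E'
from h import *
cw=bot.get_calibration("wrist")
for n,x0 in dict(pot_green=(.453,-.158,0),pot_blue=(.655,-.144,0),pot_square=(.5516,-.079,.85)).items():
    m=mask("wrist",n,[*x0[:2],.03],cw); print(n,None if m is None else fit([(cw,m)],n,x0,n=="pot_square"))
E
```

```text
[ 0.4605 -0.2263  0.2   ] [ 0.1  0.6 -1.6] 0.011307386083810931 36.27646028995514 34.8
[-0.0005 -0.0004 -0.1209]
[1, 0, 0, 3.5, 0, -0.1, 0, 1, -0.1, 0, 3.6, 0, -0.1, 0.1, 1, 0, 0, 1.6, 0, 0, 0, 1, 0, 0, 1.7, 0, 0, 0, 1, 0, 0, 1.6, 0, 0, 0, 1, 0, 0, 0, 0, 0, 0]
release
[3.5, 0, 0, 0, 0, 0, 0, 3.5, 0, 0, 0, 0, 0, 0, 3.5, 0, 0, -5, 0, 0, 0, 3.5, 0, 0, -5, 0, 0, 0]
pot_green ([0.4543, -0.1582], np.float64(0.958))
pot_blue ([0.655, -0.144], np.float64(0.0))
pot_square ([0.5524, -0.0787, 0.8644], np.float64(0.983))
```

>>> {"name": "servo_tool", "arguments": {"moves": [1, 0, 0, 3.5, 0, -0.1, 0, 1, 0, 0, 3.6, 0, -0.1, 0.1, 1, 0, 0, 1.6, 0, 0, 0, 1, 0, 0, 1.7, 0, 0, 0, 1, 0, 0, 1.6, 0, 0, 0, 1, 0, 0, 0, 0, 0, 0, 1, 0, 0, 0, 0, 0, 0]}}

```text
time: 35.88
ee_pos: [0.4615, -0.2276, 0.0817]
tool_rot: [0.002, 0.985, 0.171, 0.001]
ft_force: [-1.4, -0.3, 5.2]
grip_width: 0.0114
grasp_force: 39.0
```

>>> {"name": "servo_tool", "arguments": {"moves": [3.5, 0, 0, 0, 0, 0, 0, 3.5, 0, 0, 0, 0, 0, 0, 3.5, 0, 0, -5, 0, 0, 0, 3.5, 0, 0, -5, 0, 0, 0, 3.5, 0, 0, 0, 0, 0, 0]}}

```text
time: 36.5
ee_pos: [0.4622, -0.2277, 0.1847]
tool_rot: [0.003, 0.985, 0.171, 0.003]
ft_force: [-0.1, -0.7, -0.3]
grip_width: 0.0349
grasp_force: 0.0
```

```bash
cat >> h.py <<'E'
CART=np.array([.4528,.0922]); CYAW=.206
HT=.029
def cartpose(y,lift=0.):
    T=down(CYAW); return np.array([*(CART+Ro.from_euler("z",CYAW).apply([0,y,0])[:2]),.003+HT+lift]),T
E
python3 - <<'E'
from h import *
o=bot.get_obs();print(o["ee_pos"].round(4),o["time"])
plan([(8.5,[.454,-.158,.20],down(CYAW)),(8.5,1)])
E
```

```text
[ 0.4622 -0.2277  0.1847] 36.5
[8.5, 0.2, -0.7, -0.2, 0.1, 0, -8.2, 8.5, 0.2, -0.6, -0.1, 0, 0, -8.2, 8.5, 0.4, -0.7, -0.2, 0, 0, -8.3, 8.5, 0.4, -0.5, -0.1, 0.1, 0, -8.2, 8.5, 0.5, -0.5, -0.2, 0, 0, -8.2, 8.5, 0.6, -0.4, -0.1, 0.1, 0, -8.2, 8.5, 0.6, -0.4, -0.2, 0, 0.1, -8.2, 8.5, 0.6, -0.2, -0.1, 0.1, 0, -8.2]
[8.5, 0.7, -0.1, -0.2, 0, 0, -8.3, 8.5, 0.7, -0.1, -0.2, 0.1, 0, -8.2, 8.5, 0, 0, 0, 0, 0, 0]
```

>>> {"name": "servo_tool", "arguments": {"moves": [8.5, 0.2, -0.7, -0.2, 0.1, 0, -8.2, 8.5, 0.2, -0.6, -0.1, 0, 0, -8.2, 8.5, 0.4, -0.7, -0.2, 0, 0, -8.3, 8.5, 0.4, -0.5, -0.1, 0.1, 0, -8.2, 8.5, 0.5, -0.5, -0.2, 0, 0, -8.2, 8.5, 0.6, -0.4, -0.1, 0.1, 0, -8.2, 8.5, 0.6, -0.4, -0.2, 0, 0.1, -8.2, 8.5, 0.6, -0.2, -0.1, 0.1, 0, -8.2]}}

```text
time: 37.5
ee_pos: [0.4534, -0.1709, 0.1901]
tool_rot: [-0.005, 0.734, 0.679, -0.001]
ft_force: [0.3, 0.3, 0.3]
grip_width: 0.0848
grasp_force: 0.0
```

>>> {"name": "servo_tool", "arguments": {"moves": [8.5, 0.7, -0.1, -0.2, 0, 0, -8.3, 8.5, 0.7, -0.1, -0.2, 0.1, 0, -8.2, 8.5, 0, 0, 0, 0, 0, 0, 8.5, 0, 0, 0, 0, 0, 0]}}

```text
time: 38.0
ee_pos: [0.4518, -0.1575, 0.1947]
tool_rot: [-0.005, 0.632, 0.775, -0.001]
ft_force: [-0.3, 0.2, 0.0]
grip_width: 0.0848
grasp_force: 0.0
```

```bash
cat > pot.py <<'E'
# over a pot: refit it, plan grasp, lift and transit over the carton place
from h import *
import sys
n=sys.argv[1]; x0=[float(a) for a in sys.argv[2:5]]; cy=float(sys.argv[5]); pic=sys.argv[6]
o=bot.get_obs();print(o["ee_pos"].round(4),o["q"].round(2),o["time"])
cw=bot.get_calibration("wrist"); cv2.imwrite(f"pics/{pic}.png",bot.grab_frame("wrist"))
m=mask("wrist",n,[*x0[:2],.03],cw); sq=n=="pot_square"; f=fit([(cw,m)],n,x0,sq); print("fit",f,m.sum(),"z-free",fit([(cw,m)],n,x0,sq,True))
g=f[0] if f[1]>.9 else x0; yaw=g[2] if sq else CYAW
T=down(yaw); P=np.array([g[0],g[1],HT]); C,Tc=cartpose(cy)
print("grasp"); e=plan([(8.5,P+[0,0,.08],T,4),(8.5,P,T,3),(3,4)])
print("carry"); plan([(3,P+[0,0,.12],T,4),(3,C+[0,0,.10],Tc,5),(3,1)],start=e)
E
python3 pot.py pot_green .4543 -.158 0 -.0764 w12
```

```text
[ 0.4518 -0.1575  0.1947] [-0.41 -0.23  1.6   0.    1.78 -0.61] 38.0
fit ([0.4538, -0.1573], np.float64(0.953)) 3068.0 z-free ([0.4538, -0.1592, -0.0062], np.float64(0.97))
grasp
[8.5, 0, 0.1, 2.9, -0.1, -0.1, 0, 8.5, 0, 0.1, 2.8, -0.2, -0.1, -0.1, 8.5, -0.1, 0, 2.9, -0.1, -0.2, 0, 8.5, 0, 0, 2.7, 0, 0, 0, 8.5, 0, 0, 2.6, 0, 0, 0, 8.5, 0, 0, 2.7, 0, 0, 0, 3, 0, 0, 0, 0, 0, 0, 3, 0, 0, 0, 0, 0, 0]
[3, 0, 0, 0, 0, 0, 0, 3, 0, 0, 0, 0, 0, 0]
carry
[3, 0, 0, -4, 0, 0, 0, 3, 0, 0, -4, 0, 0, 0, 3, 0, 0, -4, 0, 0, 0, 3, 4.2, 1.3, 0.4, 0, 0, 0, 3, 4.2, 1.2, 0.4, 0, 0, 0, 3, 4.2, 1.3, 0.5, 0, 0, 0, 3, 4.2, 1.2, 0.4, 0, 0, 0, 3, 0, 0, 0, 0, 0, 0]
```

View pics/w12.png

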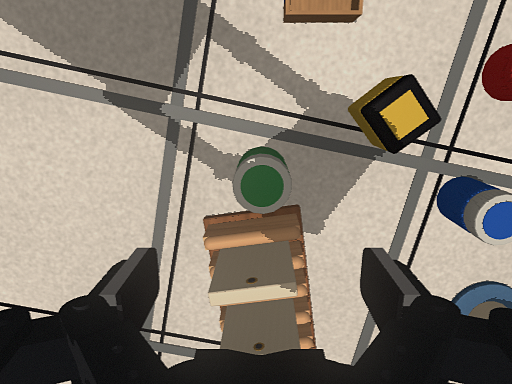

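Green pot is centred at (262,185), and there's clear floor on both finger sides. Grasping and carrying it.

>>> {"name": "servo_tool", "arguments": {"moves": [8.5, 0, 0.1, 2.9, -0.1, -0.1, 0, 8.5, 0, 0.1, 2.8, -0.2, -0.1, -0.1, 8.5, -0.1, 0, 2.9, -0.1, -0.2, 0, 8.5, 0, 0, 2.7, 0, 0, 0, 8.5, 0, 0, 2.6, 0, 0, 0, 8.5, 0, 0, 2.7, 0, 0, 0, 3, 0, 0, 0, 0, 0, 0, 3, 0, 0, 0, 0, 0, 0]}}

```text
time: 39.1
ee_pos: [0.4541, -0.158, 0.0306]
tool_rot: [0.001, 0.63, 0.777, -0.0]
ft_force: [-6.5, -0.0, 2.9]
grip_width: 0.0511
grasp_force: 1.0
```

>>> {"name": "servo_tool", "arguments": {"moves": [3, 0, 0, 0, 0, 0, 0, 3, 0, 0, 0, 0, 0, 0]}}

```text
time: 39.35
ee_pos: [0.4545, -0.1581, 0.031]
tool_rot: [0.002, 0.63, 0.777, 0.0]
ft_force: [0.7, -0.7, 2.7]
grip_width: 0.0488
grasp_force: 36.9
```

>>> {"name": "servo_tool", "arguments": {"moves": [3, 0, 0, -4, 0, 0, 0, 3, 0, 0, -4, 0, 0, 0, 3, 0, 0, -4, 0, 0, 0, 3, 4.2, 1.3, 0.4, 0, 0, 0, 3, 4.2, 1.2, 0.4, 0, 0, 0, 3, 4.2, 1.3, 0.5, 0, 0, 0, 3, 4.2, 1.2, 0.4, 0, 0, 0, 3, 0, 0, 0, 0, 0, 0]}}

```text
time: 40.35
ee_pos: [0.4676, 0.0196, 0.1322]
tool_rot: [-0.0, 0.628, 0.778, -0.0]
ft_force: [0.7, -0.4, -1.2]
grip_width: 0.0489
grasp_force: 36.8
```

```bash
cat > putpot.py <<'E'
# over the carton with a pot: plan lowering; release; go over the next pot
from h import *
import sys
cy=float(sys.argv[1]); pic=sys.argv[2]; nxt=[float(a) for a in sys.argv[3:6]]
o=bot.get_obs();print(o["ee_pos"].round(4),o["q"].round(2),o["ft_force"].round(1),o["grip_width"],o["grasp_force"],o["time"])
cw=bot.get_calibration("wrist"); cv2.imwrite(f"pics/{pic}.png",bot.grab_frame("wrist"))
m=mask("wrist","carton",[*CART,.02],cw)
if m is not None: print("carton",fit([(cw,m)],"carton",(*CART,CYAW)),m.sum())
C,T=cartpose(cy); p,r=pose(); print((C-p).round(4),np.degrees((r.inv()*T).as_rotvec()).round(2))
e=plan([(3,C+[0,0,.04],T,3),(3,C+[0,0,.001],T,1.5),(3,1)])
print("release"); plan([(6,2),(6,e[0]+[0,0,.05],T,3),(8.5,e[0]+[0,0,.13],T,4),(8.5,[nxt[0],nxt[1],.20],down(nxt[2]),5),(8.5,1)],start=e)
E
python3 putpot.py -.0764 w13 .552 -.0787 .855
```

```text
[0.4676 0.0196 0.1322] [-0.03 -0.27  1.74 -0.    1.67 -0.24] [ 0.7 -0.4 -1.2] 0.04894511986216082 36.81702375411987 40.35
carton ([0.4454, 0.127, 0.2041], np.float64(0.965)) 17672.0
[ 0.0006  0.0003 -0.1006] [0.01 0.08 0.2 ]
[3, 0, 0, 3, 0, 0, 0.1, 3, 0, 0.1, 3.1, 0, 0.1, 0.1, 3, 0, 0, 1.3, 0, 0, 0, 3, 0, 0, 1.3, 0, 0, 0, 3, 0, 0, 1.3, 0, 0, 0, 3, 0, 0, 0, 0, 0, 0]
release
[6, 0, 0, 0, 0, 0, 0, 6, 0, 0, 0, 0, 0, 0, 6, 0, 0, -2.5, 0, 0, 0, 6, 0, 0, -2.5, 0, 0, 0, 8.5, 0, 0, -4, 0, 0, 0, 8.5, 0, 0, -4, 0, 0, 0, 8.5, -2.2, 1.2, -0.7, 0, 0, -7.4, 8.5, -2.4, 1, -0.8, 0, 0, -7.5]
[8.5, -2.4, 0.6, -0.7, 0, 0, -7.4, 8.5, -2.6, 0.3, -0.8, 0, 0, -7.4, 8.5, -2.5, 0, -0.7, 0, 0, -7.5, 8.5, 0, 0, 0, 0, 0, 0]
```

View pics/w13.png

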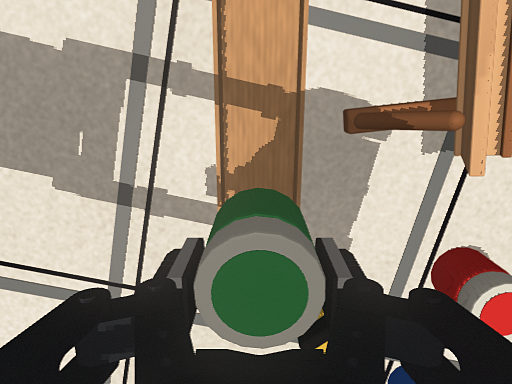

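The held green pot is lined up over the carton's near end (column 260, the same axis as the carton). Lowering.

>>> {"name": "servo_tool", "arguments": {"moves": [3, 0, 0, 3, 0, 0, 0.1, 3, 0, 0.1, 3.1, 0, 0.1, 0.1, 3, 0, 0, 1.3, 0, 0, 0, 3, 0, 0, 1.3, 0, 0, 0, 3, 0, 0, 1.3, 0, 0, 0, 3, 0, 0, 0, 0, 0, 0, 3, 0, 0, 0, 0, 0, 0]}}

```text
time: 41.32
ee_pos: [0.4695, 0.0171, 0.0331]
tool_rot: [0.001, 0.631, 0.776, 0.001]
ft_force: [-0.4, -1.3, -0.1]
grip_width: 0.049
grasp_force: 38.1
```

```bash
python3 - <<'E'
from h import *
o=bot.get_obs();print(o["ee_pos"].round(4),o["ft_force"].round(1),o["ft_torque"].round(2),o["grip_width"]); C,T=cartpose(-.0764);print((C-o["ee_pos"]).round(4))
E
```

```text
[0.4695 0.0171 0.0331] [-0.4 -1.3 -0.1] [-0.14 -0.08 -0.  ] 0.04900473802685188
[-0.0011  0.0003 -0.0011]
```

>>> {"name": "servo_tool", "arguments": {"moves": [6, 0, 0, 0, 0, 0, 0, 6, 0, 0, 0, 0, 0, 0, 6, 0, 0, -2.5, 0, 0, 0, 6, 0, 0, -2.5, 0, 0, 0, 8.5, 0, 0, -4, 0, 0, 0, 8.5, 0, 0, -4, 0, 0, 0, 8.5, -2.2, 1.2, -0.7, 0, 0, -7.4, 8.5, -2.4, 1, -0.8, 0, 0, -7.5]}}

```text
time: 42.32
ee_pos: [0.503, -0.0216, 0.1785]
tool_rot: [0.0, 0.523, 0.852, 0.001]
ft_force: [0.6, 0.3, -0.3]
grip_width: 0.0851
grasp_force: 0.0
```

>>> {"name": "servo_tool", "arguments": {"moves": [8.5, -2.4, 0.6, -0.7, 0, 0, -7.4, 8.5, -2.6, 0.3, -0.8, 0, 0, -7.4, 8.5, -2.5, 0, -0.7, 0, 0, -7.5, 8.5, 0, 0, 0, 0, 0, 0, 8.5, 0, 0, 0, 0, 0, 0]}}

```text
time: 42.95
ee_pos: [0.5517, -0.0783, 0.1989]
tool_rot: [-0.001, 0.352, 0.936, 0.001]
ft_force: [0.3, -0.2, -0.8]
grip_width: 0.085
grasp_force: 0.0
```

```bash
python3 pot.py pot_square .552 -.0787 .855 -.0248 w14; python3 - <<'E'
from h import *
cw=bot.get_calibration("wrist")
for n,x0 in dict(pot_green=(.4695,.0171,0),pot_blue=(.655,-.144,0),pot_red=(.6576,-.02,0)).items():
    m=mask("wrist",n,[*x0[:2],.03],cw); print(n,None if m is None else (m.sum(),fit([(cw,m)],n,x0,False,True)))
E
```

```text
[ 0.5517 -0.0783  0.1989] [-0.2  -0.03  1.41  0.    1.76 -1.05] 42.95
fit ([0.551, -0.0788, 0.8807], np.float64(0.95)) 3230.0 z-free ([0.553, -0.0802, 0.8717, -0.0089], np.float64(0.98))
grasp
[8.5, 0, 0, 3, 0, 0, -0.5, 8.5, 0, -0.1, 3, 0, 0, -0.5, 8.5, 0, 0, 3, 0, -0.1, -0.6, 8.5, 0, 0, 2.7, 0, 0, 0, 8.5, 0, 0, 2.6, 0, 0, 0, 8.5, 0, 0, 2.7, 0, 0, 0, 3, 0, 0, 0, 0, 0, 0, 3, 0, 0, 0, 0, 0, 0]
[3, 0, 0, 0, 0, 0, 0, 3, 0, 0, 0, 0, 0, 0]
carry
[3, 0, 0, -4, 0, 0, 0, 3, 0, 0, -4, 0, 0, 0, 3, 0, 0, -4, 0, 0, 0, 3, 3.3, 1.1, 0.3, 0, 0, 7.7, 3, 3.4, 0.6, 0.4, 0, 0, 7.8, 3, 3.5, 0.2, 0.3, 0, 0, 7.7, 3, 3.4, -0.3, 0.4, 0, 0, 7.8, 3, 3.4, -0.8, 0.3, 0, 0, 7.7]
[3, 0, 0, 0, 0, 0, 0]
pot_green (np.float64(3517.0), ([0.4697, 0.018, 0.003], np.float64(0.982)))
pot_blue (np.float64(3062.0), ([0.6585, -0.1463, -0.006], np.float64(0.973)))
pot_red (np.float64(3545.0), ([0.6597, -0.0203, -0.0041], np.float64(0.959)))
```

View pics/w14.png

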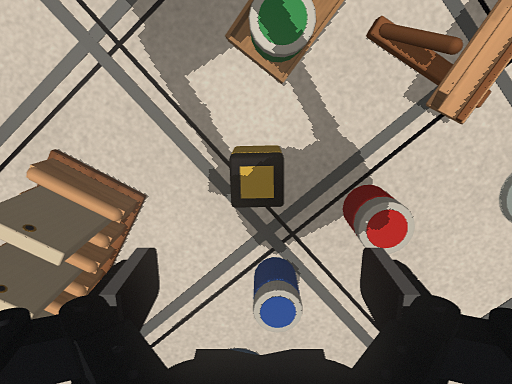

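Green is in the carton (280,22). The yellow pot is square-on under the gripper (257,180), and blue (278,305) and red (382,220) are clear of the fingers.

>>> {"name": "servo_tool", "arguments": {"moves": [8.5, 0, 0, 3, 0, 0, -0.5, 8.5, 0, -0.1, 3, 0, 0, -0.5, 8.5, 0, 0, 3, 0, -0.1, -0.6, 8.5, 0, 0, 2.7, 0, 0, 0, 8.5, 0, 0, 2.6, 0, 0, 0, 8.5, 0, 0, 2.7, 0, 0, 0, 3, 0, 0, 0, 0, 0, 0, 3, 0, 0, 0, 0, 0, 0]}}

```text
time: 44.2
ee_pos: [0.5521, -0.0794, 0.0306]
tool_rot: [0.001, 0.338, 0.941, 0.0]
ft_force: [0.0, 0.2, -0.0]
grip_width: 0.0512
grasp_force: 0.0
```

>>> {"name": "servo_tool", "arguments": {"moves": [3, 0, 0, 0, 0, 0, 0, 3, 0, 0, 0, 0, 0, 0]}}

```text
time: 44.45
ee_pos: [0.5526, -0.0796, 0.0312]
tool_rot: [0.002, 0.338, 0.941, 0.0]
ft_force: [0.2, 0.7, 4.9]
grip_width: 0.0456
grasp_force: 38.3
```

>>> {"name": "servo_tool", "arguments": {"moves": [3, 0, 0, -4, 0, 0, 0, 3, 0, 0, -4, 0, 0, 0, 3, 0, 0, -4, 0, 0, 0, 3, 3.3, 1.1, 0.3, 0, 0, 7.7, 3, 3.4, 0.6, 0.4, 0, 0, 7.8, 3, 3.5, 0.2, 0.3, 0, 0, 7.7, 3, 3.4, -0.3, 0.4, 0, 0, 7.8, 3, 3.4, -0.8, 0.3, 0, 0, 7.7]}}

```text
time: 45.45
ee_pos: [0.4578, 0.0679, 0.1322]
tool_rot: [0.001, 0.632, 0.775, 0.0]
ft_force: [-0.2, 1.2, -0.6]
grip_width: 0.0456
grasp_force: 37.7
```

>>> {"name": "servo_tool", "arguments": {"moves": [3, 0, 0, 0, 0, 0, 0, 3, 0, 0, 0, 0, 0, 0]}}

```text
time: 45.7
ee_pos: [0.4588, 0.0668, 0.1325]
tool_rot: [0.001, 0.63, 0.777, 0.0]
ft_force: [0.3, 0.4, -1.7]
grip_width: 0.0453
grasp_force: 37.7
```

```bash
python3 putpot.py -.0248 w15 .6585 -.0205 .206
```

```text
[0.4588 0.0668 0.1325] [ 0.07 -0.28  1.75 -0.    1.67 -0.14] [ 0.3  0.4 -1.7] 0.04534963056881113 37.682873010635376 45.7
carton ([0.4347, 0.1767, 0.2096], np.float64(0.992)) 17130.0
[-0.0011  0.0015 -0.1004] [0.09 0.04 0.03]
[3, 0.1, 0, 3, 0, 0, 0, 3, 0.1, -0.1, 3, 0.1, 0, 0, 3, 0, 0, 1.3, 0, 0, 0, 3, 0, 0, 1.3, 0, 0, 0, 3, 0, 0, 1.3, 0, 0, 0, 3, 0, 0, 0, 0, 0, 0]
release
[6, 0, 0, 0, 0, 0, 0, 6, 0, 0, 0, 0, 0, 0, 6, 0, 0, -2.5, 0, 0, 0, 6, 0, 0, -2.5, 0, 0, 0, 8.5, 0, 0, -4, 0, 0, 0, 8.5, 0, 0, -4, 0, 0, 0, 8.5, -2.6, 3.6, -0.7, 0, 0, 0, 8.5, -2.5, 3.5, -0.8, 0, 0, 0]
[8.5, -2.6, 3.6, -0.7, 0, 0, 0, 8.5, -2.5, 3.6, -0.7, 0, 0, 0, 8.5, -2.6, 3.5, -0.8, 0, 0, 0, 8.5, 0, 0, 0, 0, 0, 0]
```

View pics/w15.png

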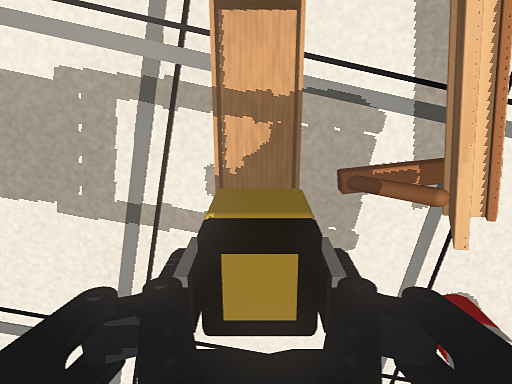

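Yellow is held square and aligned with the carton (centre column 260). Lowering and releasing.

>>> {"name": "servo_tool", "arguments": {"moves": [3, 0.1, 0, 3, 0, 0, 0, 3, 0.1, 0, 3, 0.1, 0, 0, 3, 0, 0, 1.3, 0, 0, 0, 3, 0, 0, 1.3, 0, 0, 0, 3, 0, 0, 1.3, 0, 0, 0, 3, 0, 0, 0, 0, 0, 0, 3, 0, 0, 0, 0, 0, 0]}}

```text
time: 46.68
ee_pos: [0.4587, 0.069, 0.0336]
tool_rot: [0.0, 0.63, 0.776, 0.0]
ft_force: [0.3, -0.4, 0.3]
grip_width: 0.0456
grasp_force: 38.7
```

```bash
python3 - <<'E'
from h import *
o=bot.get_obs();print(o["ee_pos"].round(4),o["ft_force"].round(1),o["ft_torque"].round(2),o["grip_width"]); C,T=cartpose(-.0248);print((C-o["ee_pos"]).round(4))
E
```

```text
[0.4587 0.069  0.0336] [ 0.3 -0.4  0.3] [-0.04 -0.11 -0.02] 0.04556246549233136
[-0.0008 -0.001  -0.0016]
```

>>> {"name": "servo_tool", "arguments": {"moves": [6, 0, 0, 0, 0, 0, 0, 6, 0, 0, 0, 0, 0, 0, 6, 0, 0, -2.5, 0, 0, 0, 6, 0, 0, -2.5, 0, 0, 0, 8.5, 0, 0, -4, 0, 0, 0, 8.5, 0, 0, -4, 0, 0, 0, 8.5, -2.6, 3.6, -0.7, 0, 0, 0, 8.5, -2.5, 3.5, -0.8, 0, 0, 0]}}

```text
time: 47.68
ee_pos: [0.5395, 0.0335, 0.1797]
tool_rot: [0.001, 0.63, 0.776, 0.0]
ft_force: [0.1, -0.1, 0.5]
grip_width: 0.0847
grasp_force: 0.0
```

>>> {"name": "servo_tool", "arguments": {"moves": [8.5, -2.6, 3.6, -0.7, 0, 0, 0, 8.5, -2.5, 3.6, -0.7, 0, 0, 0, 8.5, -2.6, 3.5, -0.8, 0, 0, 0, 8.5, 0, 0, 0, 0, 0, 0, 8.5, 0, 0, 0, 0, 0, 0]}}

```text
time: 48.3
ee_pos: [0.6584, -0.0195, 0.1997]
tool_rot: [-0.001, 0.63, 0.776, -0.001]
ft_force: [-0.4, -0.2, 0.7]
grip_width: 0.085
grasp_force: 0.0
```

```bash
python3 pot.py pot_red .6585 -.0205 0 .0272 w16; python3 - <<'E'
from h import *
cw=bot.get_calibration("wrist"); print(pose()[0])
for n,x0 in dict(pot_green=(.4695,.0171,0),pot_square=(.458,.068,.206),pot_blue=(.655,-.144,0)).items():
    m=mask("wrist",n,[*x0[:2],.03],cw); print(n,None if m is None else (m.sum(),fit([(cw,m)],n,x0,n=="pot_square",True)))
E
```

```text
[ 0.6584 -0.0195  0.1997] [-0.08  0.25  1.11 -0.    1.78 -0.29] 48.3
fit ([0.6573, -0.0207], np.float64(0.956)) 2981.0 z-free ([0.6577, -0.0225, -0.0069], np.float64(0.978))
grasp
[8.5, 0, 0, 3.1, 0, 0, 0, 8.5, -0.1, -0.1, 3, 0, 0, 0, 8.5, 0, 0, 3.1, 0, 0, 0.1, 8.5, 0, 0, 2.7, 0, 0, 0, 8.5, 0, 0, 2.6, 0, 0, 0, 8.5, 0, 0, 2.7, 0, 0, 0, 3, 0, 0, 0, 0, 0, 0, 3, 0, 0, 0, 0, 0, 0]
[3, 0, 0, 0, 0, 0, 0, 3, 0, 0, 0, 0, 0, 0]
carry
[3, 0, 0, -4, 0, 0, 0, 3, 0, 0, -4, 0, 0, 0, 3, 0, 0, -4, 0, 0, 0, 3, 3, -3, 0.3, 0, 0, 0, 3, 3, -2.9, 0.3, 0, 0, 0, 3, 3, -3, 0.2, 0, 0, 0, 3, 2.9, -2.9, 0.3, 0, 0, 0, 3, 3, -3, 0.3, 0, 0, 0]
[3, 3, -2.9, 0.3, 0, 0, 0, 3, 0, 0, 0, 0, 0, 0]
[ 0.65808317 -0.01910478  0.20075042]
pot_green (np.float64(4758.0), ([0.4636, 0.0166, -0.0063], np.float64(0.905)))
pot_square (np.float64(4093.0), ([0.45, 0.0703, 0.1885, 0.0076], np.float64(0.979)))
pot_blue (np.float64(3108.0), ([0.6551, -0.1459, -0.0027], np.float64(0.975)))
```

View pics/w16.png

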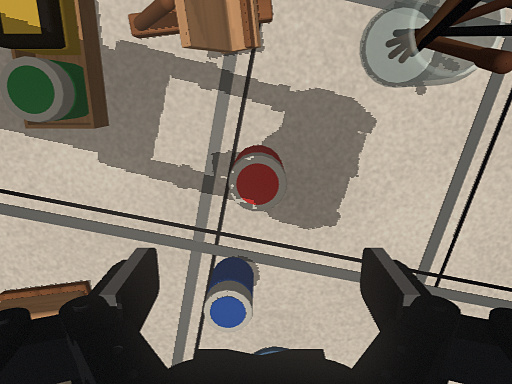

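Red is centred at (258,183). Green and yellow stand in the carton (40,90 and 30,20). Grasping red.

>>> {"name": "servo_tool", "arguments": {"moves": [8.5, 0, 0, 3.1, 0, 0, 0, 8.5, -0.1, -0.1, 3, 0, 0, 0, 8.5, 0, 0, 3.1, 0, 0, 0.1, 8.5, 0, 0, 2.7, 0, 0, 0, 8.5, 0, 0, 2.6, 0, 0, 0, 8.5, 0, 0, 2.7, 0, 0, 0, 3, 0, 0, 0, 0, 0, 0, 3, 0, 0, 0, 0, 0, 0]}}

```text
time: 49.55
ee_pos: [0.6583, -0.0208, 0.0298]
tool_rot: [0.001, 0.631, 0.776, 0.0]
ft_force: [-0.1, -0.4, 0.4]
grip_width: 0.0512
grasp_force: 0.2
```

>>> {"name": "servo_tool", "arguments": {"moves": [3, 0, 0, 0, 0, 0, 0, 3, 0, 0, 0, 0, 0, 0]}}

```text
time: 49.8
ee_pos: [0.6589, -0.021, 0.0302]
tool_rot: [0.001, 0.631, 0.776, 0.001]
ft_force: [0.2, -0.2, 4.6]
grip_width: 0.0487
grasp_force: 37.0
```

>>> {"name": "servo_tool", "arguments": {"moves": [3, 0, 0, -4, 0, 0, 0, 3, 0, 0, -4, 0, 0, 0, 3, 0, 0, -4, 0, 0, 0, 3, 3, -3, 0.3, 0, 0, 0, 3, 3, -2.9, 0.3, 0, 0, 0, 3, 3, -3, 0.2, 0, 0, 0, 3, 2.9, -2.9, 0.3, 0, 0, 0, 3, 3, -3, 0.3, 0, 0, 0]}}

```text
time: 50.8
ee_pos: [0.4816, 0.0955, 0.1344]
tool_rot: [0.0, 0.631, 0.776, -0.0]
ft_force: [1.4, 1.6, -0.2]
grip_width: 0.0497
grasp_force: 37.0
```

>>> {"name": "servo_tool", "arguments": {"moves": [3, 3, -2.9, 0.3, 0, 0, 0, 3, 0, 0, 0, 0, 0, 0, 3, 0, 0, 0, 0, 0, 0]}}

```text
time: 51.18
ee_pos: [0.4487, 0.1182, 0.1317]
tool_rot: [0.001, 0.631, 0.776, 0.0]
ft_force: [0.2, -0.1, -1.2]
grip_width: 0.0492
grasp_force: 37.1
```

```bash
python3 putpot.py .0275 w17 .6555 -.145 .206; python3 - <<'E'
from h import *
ct=bot.get_calibration("top"); bot.grab_frame("top")
for n,x0 in dict(pot_green=(.4695,.0171,0),pot_square=(.458,.068,.206),pot_blue=(.655,-.144,0)).items():
    m=mask("top",n,[*x0[:2],.03],ct); print(n,None if m is None else (m.sum(),fit([(ct,m)],n,x0,n=="pot_square")))
E
```

```text
[0.4487 0.1182 0.1317] [ 0.18 -0.28  1.75 -0.    1.67 -0.02] [ 0.2 -0.1 -1.2] 0.04916772387811421 37.116572856903076 51.175
carton ([0.4529, 0.0911, 0.2032], np.float64(0.45)) 10008.0
[-0.0018  0.0013 -0.0995] [ 0.01  0.04 -0.12]
[3, 0.1, -0.1, 3, 0, 0, -0.1, 3, 0.1, -0.1, 2.9, 0, 0, 0, 3, 0, 0, 1.3, 0, 0, 0, 3, 0, 0, 1.3, 0, 0, 0, 3, 0, 0, 1.3, 0, 0, 0, 3, 0, 0, 0, 0, 0, 0]
release
[6, 0, 0, 0, 0, 0, 0, 6, 0, 0, 0, 0, 0, 0, 6, 0, 0, -2.5, 0, 0, 0, 6, 0, 0, -2.5, 0, 0, 0, 8.5, 0, 0, -4, 0, 0, 0, 8.5, 0, 0, -4, 0, 0, 0, 8.5, -4.3, 2.1, -0.5, 0, 0, 0, 8.5, -4.3, 2.2, -0.5, 0, 0, 0]
[8.5, -4.3, 2.1, -0.6, 0, 0, 0, 8.5, -4.3, 2.2, -0.5, 0, 0, 0, 8.5, -4.3, 2.1, -0.5, 0, 0, 0, 8.5, -4.3, 2.2, -0.5, 0, 0, 0, 8.5, -4.4, 2.1, -0.5, 0, 0, 0, 8.5, 0, 0, 0, 0, 0, 0]
pot_green (np.float64(186.0), ([0.4675, 0.0161], np.float64(0.902)))
pot_square (np.float64(162.0), ([0.4563, 0.0624, 0.463], np.float64(0.716)))
pot_blue (np.float64(173.0), ([0.6555, -0.147], np.float64(0.838)))
```

>>> {"name": "servo_tool", "arguments": {"moves": [3, 0.1, -0.1, 3, 0, 0, -0.1, 3, 0.1, -0.1, 2.9, 0, 0, 0, 3, 0, 0, 1.3, 0, 0, 0, 3, 0, 0, 1.3, 0, 0, 0, 3, 0, 0, 1.3, 0, 0, 0, 3, 0, 0, 0, 0, 0, 0, 3, 0, 0, 0, 0, 0, 0]}}

```text
time: 52.35
ee_pos: [0.4461, 0.1199, 0.0335]
tool_rot: [0.0, 0.63, 0.776, -0.0]
ft_force: [0.1, -0.2, -1.6]
grip_width: 0.0491
grasp_force: 37.8
```

```bash
python3 - <<'E'
from h import *
o=bot.get_obs();print(o["ee_pos"].round(4),o["ft_force"].round(1),o["ft_torque"].round(2),o["grip_width"]); C,T=cartpose(.0275);print((C-o["ee_pos"]).round(4))
E
```

```text
[0.4461 0.1199 0.0335] [ 0.1 -0.2 -1.6] [0.01 0.04 0.03] 0.04907174871140814
[ 0.0011 -0.0008 -0.0015]
```

>>> {"name": "servo_tool", "arguments": {"moves": [6, 0, 0, 0, 0, 0, 0, 6, 0, 0, 0, 0, 0, 0, 6, 0, 0, -2.5, 0, 0, 0, 6, 0, 0, -2.5, 0, 0, 0, 8.5, 0, 0, -4, 0, 0, 0, 8.5, 0, 0, -4, 0, 0, 0, 8.5, -4.3, 2.1, -0.5, 0, 0, 0, 8.5, -4.3, 2.2, -0.5, 0, 0, 0]}}

```text
time: 53.35
ee_pos: [0.5067, 0.044, 0.1747]
tool_rot: [0.001, 0.63, 0.777, 0.001]
ft_force: [0.3, 0.0, -0.0]
grip_width: 0.0848
grasp_force: 0.0
```

>>> {"name": "servo_tool", "arguments": {"moves": [8.5, -4.3, 2.1, -0.6, 0, 0, 0, 8.5, -4.3, 2.2, -0.5, 0, 0, 0, 8.5, -4.3, 2.1, -0.5, 0, 0, 0, 8.5, -4.3, 2.2, -0.5, 0, 0, 0, 8.5, -4.4, 2.1, -0.5, 0, 0, 0, 8.5, 0, 0, 0, 0, 0, 0, 8.5, 0, 0, 0, 0, 0, 0]}}

```text
time: 54.22
ee_pos: [0.6545, -0.1447, 0.1989]
tool_rot: [-0.0, 0.631, 0.776, -0.0]
ft_force: [0.2, 0.3, 0.0]
grip_width: 0.085
grasp_force: 0.0
```

```bash
python3 pot.py pot_blue .6555 -.145 0 .0787 w18; python3 - <<'E'
from h import *
cw=bot.get_calibration("wrist"); ct=bot.get_calibration("top"); bot.grab_frame("top")
for n,x0 in dict(pot_green=(.4695,.0171,0),pot_square=(.458,.068,.206),pot_red=(.447,.119,0)).items():
    m=mask("top",n,[*x0[:2],.03],ct); print(n,None if m is None else (m.sum(),fit([(ct,m)],n,x0,n=="pot_square")))
E
```

```text
[ 0.6545 -0.1447  0.1989] [-0.27  0.28  1.07 -0.    1.79 -0.47] 54.225
fit ([0.6551, -0.1441], np.float64(0.971)) 2805.0 z-free ([0.6552, -0.1444, -0.0021], np.float64(0.974))
grasp
[8.5, 0, 0, 3, 0, 0, 0, 8.5, 0, 0, 3.1, 0, 0, 0.1, 8.5, 0, 0.1, 3, 0, 0, 0, 8.5, 0, 0, 2.7, 0, 0, 0, 8.5, 0, 0, 2.6, 0, 0, 0, 8.5, 0, 0, 2.7, 0, 0, 0, 3, 0, 0, 0, 0, 0, 0, 3, 0, 0, 0, 0, 0, 0]
[3, 0, 0, 0, 0, 0, 0, 3, 0, 0, 0, 0, 0, 0]
carry
[3, 0, 0, -4, 0, 0, 0, 3, 0, 0, -4, 0, 0, 0, 3, 0, 0, -4, 0, 0, 0, 3, 4.4, -1.9, 0.2, 0, 0, 0, 3, 4.4, -1.9, 0.2, 0, 0, 0, 3, 4.4, -1.8, 0.2, 0, 0, 0, 3, 4.4, -1.9, 0.2, 0, 0, 0, 3, 4.3, -1.9, 0.2, 0, 0, 0]
[3, 4.4, -1.9, 0.2, 0, 0, 0, 3, 4.4, -1.8, 0.3, 0, 0, 0, 3, 4.4, -1.9, 0.2, 0, 0, 0, 3, 0, 0, 0, 0, 0, 0]
pot_green (np.float64(199.0), ([0.4681, 0.0155], np.float64(0.943)))
pot_square (np.float64(223.0), ([0.4561, 0.0683, 0.2188], np.float64(0.897)))
pot_red (np.float64(198.0), ([0.4453, 0.118], np.float64(0.916)))
```

>>> {"name": "servo_tool", "arguments": {"moves": [8.5, 0, 0, 3, 0, 0, 0, 8.5, 0, 0, 3.1, 0, 0, 0.1, 8.5, 0, 0.1, 3, 0, 0, 0, 8.5, 0, 0, 2.7, 0, 0, 0, 8.5, 0, 0, 2.6, 0, 0, 0, 8.5, 0, 0, 2.7, 0, 0, 0, 3, 0, 0, 0, 0, 0, 0, 3, 0, 0, 0, 0, 0, 0]}}

```text
time: 55.52
ee_pos: [0.6561, -0.1447, 0.0298]
tool_rot: [0.001, 0.631, 0.776, 0.0]
ft_force: [0.0, 0.0, 0.2]
grip_width: 0.0508
grasp_force: 0.0
```

>>> {"name": "servo_tool", "arguments": {"moves": [3, 0, 0, 0, 0, 0, 0, 3, 0, 0, 0, 0, 0, 0]}}

```text
time: 55.78
ee_pos: [0.6566, -0.145, 0.0305]
tool_rot: [0.002, 0.631, 0.776, 0.0]
ft_force: [-1.1, -0.1, 5.1]
grip_width: 0.0453
grasp_force: 36.5
```

>>> {"name": "servo_tool", "arguments": {"moves": [3, 0, 0, -4, 0, 0, 0, 3, 0, 0, -4, 0, 0, 0, 3, 0, 0, -4, 0, 0, 0, 3, 4.4, -1.9, 0.2, 0, 0, 0, 3, 4.4, -1.9, 0.2, 0, 0, 0, 3, 4.4, -1.8, 0.2, 0, 0, 0, 3, 4.4, -1.9, 0.2, 0, 0, 0, 3, 4.3, -1.9, 0.2, 0, 0, 0]}}

```text
time: 56.78
ee_pos: [0.518, 0.0518, 0.1382]
tool_rot: [0.0, 0.631, 0.776, -0.0]
ft_force: [0.8, 0.4, -2.0]
grip_width: 0.045
grasp_force: 36.7
```

>>> {"name": "servo_tool", "arguments": {"moves": [3, 4.4, -1.9, 0.2, 0, 0, 0, 3, 4.4, -1.8, 0.3, 0, 0, 0, 3, 4.4, -1.9, 0.2, 0, 0, 0, 3, 0, 0, 0, 0, 0, 0, 3, 0, 0, 0, 0, 0, 0]}}

```text
time: 57.4
ee_pos: [0.4376, 0.1683, 0.1314]
tool_rot: [0.0, 0.631, 0.776, -0.0]
ft_force: [0.2, -0.2, -1.6]
grip_width: 0.0454
grasp_force: 36.7
```

```bash
python3 putpot.py .0785 w19 .40 .0 .206
```

```text
[0.4376 0.1683 0.1314] [ 0.3  -0.26  1.74 -0.    1.66  0.09] [ 0.2 -0.2 -1.6] 0.04542527261872189 36.72575891017914 57.4
[-0.0012  0.0014 -0.0993] [-0.01  0.05 -0.14]
[3, 0.1, 0, 3, 0, 0, -0.1, 3, 0.1, -0.1, 2.9, 0, 0, 0, 3, 0, 0, 1.3, 0, 0, 0, 3, 0, 0, 1.3, 0, 0, 0, 3, 0, 0, 1.3, 0, 0, 0, 3, 0, 0, 0, 0, 0, 0]
release
[6, 0, 0, 0, 0, 0, 0, 6, 0, 0, 0, 0, 0, 0, 6, 0, 0, -2.5, 0, 0, 0, 6, 0, 0, -2.5, 0, 0, 0, 8.5, 0, 0, -4, 0, 0, 0, 8.5, 0, 0, -4, 0, 0, 0, 8.5, -4, -1.8, -0.9, 0, 0, 0, 8.5, -3.9, -1.7, -0.9, 0, 0, 0]
[8.5, -4, -1.8, -0.9, 0, 0, 0, 8.5, -3.9, -1.7, -1, 0, 0, 0, 8.5, 0, 0, 0, 0, 0, 0]
```

View pics/w19.png

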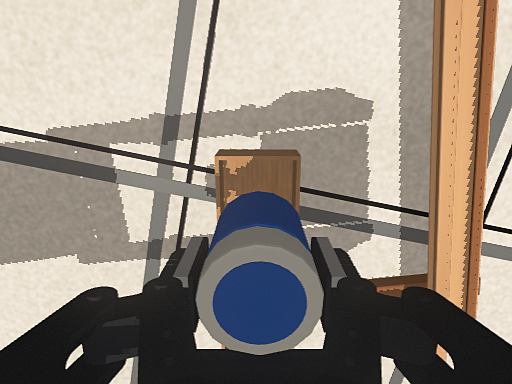

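Blue is lined up over the free far end of the carton (end wall at row 152), and the easel is clear to the right. Lowering.

>>> {"name": "servo_tool", "arguments": {"moves": [3, 0.1, 0, 3, 0, 0, -0.1, 3, 0.1, -0.1, 2.9, 0, 0, 0, 3, 0, 0, 1.3, 0, 0, 0, 3, 0, 0, 1.3, 0, 0, 0, 3, 0, 0, 1.3, 0, 0, 0, 3, 0, 0, 0, 0, 0, 0, 3, 0, 0, 0, 0, 0, 0]}}

```text
time: 58.38
ee_pos: [0.4362, 0.1702, 0.0334]
tool_rot: [0.0, 0.63, 0.776, -0.0]
ft_force: [0.1, -0.3, -1.9]
grip_width: 0.0454
grasp_force: 37.7
```

```bash
python3 - <<'E'
from h import *
o=bot.get_obs();print(o["ee_pos"].round(4),o["ft_force"].round(1),o["ft_torque"].round(2),o["grip_width"]); C,T=cartpose(.0785);print((C-o["ee_pos"]).round(4))
p,R=o["ee_pos"],RQ(o)
plan([(6,2),(6,p+[0,0,.05],R,3),(6,p+[0,0,.16],R,4),(8.5,[.40,.14,.36],down(.1),5),(8.5,[.45,-.05,.42],down(-.6),5),(8.5,2)])
E
```

```text
[0.4362 0.1702 0.0334] [ 0.1 -0.3 -1.9] [0.02 0.02 0.06] 0.04537816081663931
[ 0.0006 -0.0011 -0.0014]
[6, 0, 0, 0, 0, 0, 0, 6, 0, 0, 0, 0, 0, 0, 6, 0, 0, -2.5, 0, 0, 0, 6, 0, 0, -2.5, 0, 0, 0, 6, 0, 0, -3.7, 0, 0, 0, 6, 0, 0, -3.6, 0, 0, 0, 6, 0, 0, -3.7, 0, 0, 0, 8.5, -0.6, -1, -4.2, 0, 0, 1.5]
[8.5, -0.5, -1.1, -4.1, 0, 0, 1.6, 8.5, -0.7, -1, -4.2, 0, 0, 1.5, 8.5, -0.6, -1, -4.2, 0, 0, 1.5, 8.5, -3.9, 0.6, -1.2, 0, 0, 8, 8.5, -3.7, 1.2, -1.2, 0, 0, 8, 8.5, -3.6, 1.6, -1.2, 0, 0, 8.1, 8.5, -3.3, 2.2, -1.2, 0, 0, 8, 8.5, -2.9, 2.6, -1.1, 0, 0, 8]
[8.5, 0, 0, 0, 0, 0, 0, 8.5, 0, 0, 0, 0, 0, 0]
```

>>> {"name": "servo_tool", "arguments": {"moves": [6, 0, 0, 0, 0, 0, 0, 6, 0, 0, 0, 0, 0, 0, 6, 0, 0, -2.5, 0, 0, 0, 6, 0, 0, -2.5, 0, 0, 0, 6, 0, 0, -3.7, 0, 0, 0, 6, 0, 0, -3.6, 0, 0, 0, 6, 0, 0, -3.7, 0, 0, 0, 8.5, -0.6, -1, -4.2, 0, 0, 1.5]}}

```text
time: 59.38
ee_pos: [0.4273, 0.1624, 0.2361]
tool_rot: [-0.0, 0.641, 0.768, -0.001]
ft_force: [-0.4, -0.2, -0.0]
grip_width: 0.076
grasp_force: 0.0
```

>>> {"name": "servo_tool", "arguments": {"moves": [8.5, -0.5, -1.1, -4.1, 0, 0, 1.6, 8.5, -0.7, -1, -4.2, 0, 0, 1.5, 8.5, -0.6, -1, -4.2, 0, 0, 1.5, 8.5, -3.9, 0.6, -1.2, 0, 0, 8, 8.5, -3.7, 1.2, -1.2, 0, 0, 8, 8.5, -3.6, 1.6, -1.2, 0, 0, 8.1, 8.5, -3.3, 2.2, -1.2, 0, 0, 8, 8.5, -2.9, 2.6, -1.1, 0, 0, 8]}}

```text
time: 60.38
ee_pos: [0.4504, -0.0511, 0.4201]
tool_rot: [0.001, 0.886, 0.465, 0.0]
ft_force: [0.3, -0.3, 0.6]
grip_width: 0.085
grasp_force: 0.0
```

>>> {"name": "servo_tool", "arguments": {"moves": [8.5, 0, 0, 0, 0, 0, 0, 8.5, 0, 0, 0, 0, 0, 0]}}

```text
time: 60.62
ee_pos: [0.4501, -0.0495, 0.4193]
tool_rot: [0.0, 0.884, 0.467, -0.0]
ft_force: [-0.5, 0.3, -0.9]
grip_width: 0.0849
grasp_force: 0.0
```

```bash
python3 - <<'E'
from h import *
o=bot.get_obs();print(o["ee_pos"].round(4),o["time"])
cw=bot.get_calibration("wrist"); im=bot.grab_frame("wrist")
tp=bot.grab_frame("top"); ct=bot.get_calibration("top")
cv2.imwrite("pics/end.png",np.vstack([cv2.resize(im,(512,384))[:290],cv2.resize(tp[110:230,170:390],None,fx=2.327,fy=2.327)]))
c,s=np.cos(CYAW),np.sin(CYAW)
for cam,cc in(("wrist",cw),("top",ct)):
  for n,x0 in dict(pot_green=(.4695,.0171,0),pot_square=(.458,.068,.206),pot_red=(.447,.119,0),pot_blue=(.4365,.17,0)).items():
    m=mask(cam,n,[*x0[:2],.03],cc)
    if m is None: print(cam,n,None);continue
    f=fit([(cc,m)],n,x0,n=="pot_square",cam=="wrist"); d=np.array(f[0][:2])-CART; print(cam,n,m.sum(),f,"carton xy",(c*d[0]+s*d[1]).round(4),(-s*d[0]+c*d[1]).round(4))
for d in bot.boxes_of("top","tablet0"):
    v=np.array(d["xyz"][:2])-RACK; print(round(d["score"],2),np.round(d["xyz"],3),"rack xy",(Ro.from_euler("z",-RYAW).apply([*v,0])[:2]).round(4))
E
```

```text
[ 0.4501 -0.0495  0.4193] 60.625
wrist pot_green 1011.0 ([0.47, 0.0178, -0.0051], np.float64(0.971)) carton xy 0.0016 -0.0763
wrist pot_square 1264.0 ([0.4591, 0.0706, 0.2098, 0.0013], np.float64(0.963)) carton xy 0.0017 -0.0224
wrist pot_red 1291.0 ([0.4452, 0.1233, -0.0131], np.float64(0.919)) carton xy -0.0011 0.032
wrist pot_blue 1245.0 ([0.4345, 0.1763, -0.0139], np.float64(0.884)) carton xy -0.0007 0.0861
top pot_green 83.0 ([0.4558, 0.0101], np.float64(0.412)) carton xy -0.0139 -0.081
top pot_square 100.0 ([0.4549, 0.0768, 0.1918], np.float64(0.432)) carton xy -0.0011 -0.0155
top pot_red 208.0 ([0.4453, 0.1178], np.float64(0.944)) carton xy -0.0021 0.0266
top pot_blue 174.0 ([0.435, 0.1698], np.float64(0.888)) carton xy -0.0016 0.0796
0.67 [ 0.48  -0.282  0.11 ] rack xy [-0.0306  0.0003]
0.66 [ 0.517 -0.394  0.1  ] rack xy [ 0.0866 -0.0033]
0.6 [ 0.457 -0.224  0.116] rack xy [-0.093  -0.0023]
0.54 [ 0.496 -0.336  0.104] rack xy [ 0.0249 -0.0031]
```

View pics/end.png

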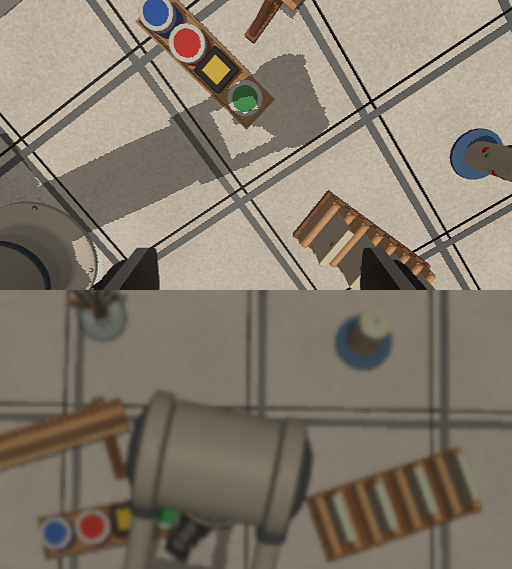

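The last picture shows all four pots in a row in the carton, from blue (155,12) to green (244,98). The four tablets stand in alternate rack slots, and the jar and candle haven't moved. Handing in.

```bash
python3 -c "
from plant import bot
print(bot.sign_off(), bot.get_obs()['time'])"
```

```text
the job is handed in; nothing more can be done
the job is handed in; nothing more can be done
```

I handed the job in at about 61 s: all four tablets are in alternate rack slots with painted faces to the far end, all four pots are upright in the carton, and the jar, candle and tray were left alone; no verdict was shown.

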